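# Drop the V roller out of its trailer bracket

## Robot

A 7-joint arm with a two-finger parallel gripper is mounted at the origin on the work surface. World frame = base frame: x ahead of the robot, y to its left, z up, the work surface at z = 0. Lengths are in m, angles in rad, forces in N, time in s.
With the tool pointing down it reaches from about 0.35 to 0.9 m from the base axis. Payload 7.2 kg.
Tool frame: the origin (TCP) lies at the very end of the fingers, on their centre line; the grasp point (between the pads) lies 19 mm behind it (robot.grip_point_offset is the distance from the TCP to the grasp point, in m); z points along the fingers, y is the direction in which the jaws open and shut (so a half turn about z gives the same grasp; the last joint's range is limited). The gripper opens to 88 mm and grips with 3 to 60 N. Pads are 20 mm wide; open, the fingers measure 115 mm over their backs; the gripper's body (75 mm by 178 mm) begins 61 mm behind the grasp point.
Start: joints at [1.097, 0.411, -0.013, 1.596, 0.006, 1.134, -0.082], TCP at [0.247, -0.574, 0.223] pointing down, gripper open.
Joint ranges: [-2.95, 2.95], [-0.29, 1.99], [-1.47, 1.44], [0.14, 2.54], [-1.03, 4.17], [0.13, 1.85], [-2.86, 2.86]. Speed limits (rad/s): [2.39, 2.39, 3.01, 3.01, 3.14, 3.14, 3.14].

## Interface

Orientations are given as a unit quaternion [x, y, z, w].
In Python, from cell import robot, eyes gives the robot as it stands.
- The arm moves only by the shell command python3 -m pendant 'ROWS'. ROWS is JSON, a list of rows, each an object of numbers: "fingers": the gripper command: -1 is fully open, 1 is shut, values between are in proportion; "x", "y", "z": the shift along the world's x, y, z in mm; "rx", "ry", "rz": the turn, a rotation vector about the world's x, y, z in degrees. A call has 1 to 10 rows; each row shifts and turns the pose as measured when the row begins; what a row does not reach is not made up. A row lasts 1/10 s, in which the tool goes at most 50 mm and 8.59 degrees, less where a joint would pass 70% of its speed; a pose out of reach is approached as far as the arm can. A call is refused whole if a number of a shift passes 50 or a number of a turn 8.59, either way. A call with a gripper value outside its range is refused whole. The fingers move at their own pace and stop on an object; the grip force is fixed at half the most. Time passes only in rows, so rows that do not move let the fingers close. It gives the time, the measured TCP pose, the force and the opening at its end, in the units of the state.
- robot.get_obs(): the state, without advancing time (a new reading comes with each control period).
- eyes.snapshot(name): name is "scene" or "top" or "wrist"; returns the picture (384x512x3 uint8, blue, green, red); there is no depth.
- eyes.camera_info(name): a dict with "fx", "fy", "cx", "cy" (pixels), "world_to_cam" (4x4, takes a point from world to camera coordinates); the wrist camera has in their place "hand_eye" (4x4, takes a point from camera to tool coordinates, whose origin is the TCP and whose axes are the flange's). Camera axes: x right, y up, looking along -z (the intrinsics and any distortion apply to the point x, -y, -z); pixel columns grow to the right and rows downward; lengths in m; the calibration is good to about 2 mm. The wrist camera is an equidistant fisheye: a pixel r from the principal point sees the ray r / f radians off the axis. A picture is of the moment at which its call begins: read the wrist's pose just before it. camera_info takes no time and is no camera call.
- robot.finish_job(): hands the job in, once; it reports no verdict.
The state is a dict: "time": time; "joint_positions": joint angles; "joint_vel": joint speeds; "joint_torque": joint torques, N m; "tcp_pos": TCP position; "orientation": TCP orientation; "ft_force": force on the tool from outside, world axes, zero at the start; "ft_torque": the same for the moment, N m; "finger_gap": finger opening in m.
Only numpy, scipy, OpenCV 4.12 (cv2) and the standard library are available. Lean on these libraries where they do the work, as an engineer would, in place of code of your own. Each camera call takes 0.05 s, during which the arm holds its last target.

## Task

Take the V-shaped (waisted) roller out of its bracket on the trailer cross-member: flip that bracket's cam lever fully up and back, ease the axle forward and lower it out of the open slots, and lay the roller gently down flat on the floor of the steel tray, beside the grease jar. Leave the straight roller seated with its lever shut, and do not shift the bottles, jar, case, carton or wrench.

Things in the scene. Friction and masses are not known exactly. Their poses are not given: they have to be found in the camera images.
- v_roller: the black rubber V roller (waisted keel roller) with its steel axle, one solid piece of about 0.36 kg. Origin at its middle on the axis, own y along the axle. Rubber 80 mm long: two end rims of radius 34 mm and a narrow cylindrical waist of radius 22 mm between y = -15 and +15. Axle radius 6 mm, 128 mm long in all, with collars of radius 8 on its last 4 mm. It sits in one of the two brackets, either one
- plain_roller: the other black rubber roller: a straight cylinder of radius 27 mm, 80 mm long, same axle; same axes. It sits in the other bracket and stays there
- beam: length of galvanised trailer cross-member, 60 x 560 x 60 mm, lying on the bench, fixed. Origin under its middle, y along it
- bracket_a: galvanised bracket, lever on its +y side. Origin: foot of its 50 mm square, 130 mm tall post, on the beam 60 mm above the table; x from bracket to post, y along the beam. Two upright cheek plates 5 mm thick, inner faces at y = -44 and 44, x = -149 to -25, z = 86 to 128 mm, joined only at the post (x over -30), so the roller between is open from above, below and in front
- bracket_b: bracket with its lever on the -y side; frame, slots and sizes as bracket_a. The two stand 250 to 280 mm apart on the beam, either way round
- seat_a (a point): middle of the seated axle in bracket_a (bracket frame -100, 0, 100 mm), bracket's axes. Both cheeks have the same hooked slot: the axle rests at its closed rear end on a ledge that rises 3 mm forward, and stays there by its weight with the cam open. The slot runs forward (roof 15 mm above the seat), then turns down into an open mouth. The axle comes out lifted 5 to 7 mm, drawn 28 mm forward (-x), lowered
- seat_b (a point): the same in bracket_b
- mouth_a (a point): middle of the open lower ends of bracket_a's slots, level with the cheeks' lower edge (bracket frame -128, 0, 86 mm), bracket's axes. The mouth is 20 mm wide along x for the 12 mm axle (collars 16 mm, outside the cheeks). Below this, with its centre 9 mm or more under this point, the axle can go forward under the cheeks
- mouth_b (a point): the same in bracket_b
- cam_a (a joint): cam lever outside the +y cheek of bracket_a, hinged about the bracket's y. Rad: 0 = shut, pointing forward (-x) and 10 deg down, its round steel cam hanging in front of the axle; grows as the lever swings up and back over to its stop, 2.6, leaning back past upright. From 1.6 on the cam clears the axle's path. Stiff: about 9 N at the grip all the way; stays where left. Starts between 0 and 0.2
- cam_b (a joint): cam lever outside the -y cheek of bracket_b, hinged about the bracket's y. Rad: 0 = shut, pointing forward (-x) and 10 deg down, its round steel cam hanging in front of the axle; grows as the lever swings up and back over to its stop, 2.6, leaning back past upright. From 1.6 on the cam clears the axle's path. Stiff: about 9 N at the grip all the way; stays where left. Starts between 0 and 0.2
- pivot_a (a point): point on the hinge axis of cam_a, in the lever's mid plane (bracket frame: -122, +65, 122 mm), with the bracket's axes
- pivot_b (a point): the same for cam_b (bracket frame: -122, -65, 122 mm)
- lever_a (a point): middle of the black grip of lever cam_a, 80 mm from the hinge axis. The grip is a bar 50 mm long (52 to 102 mm from the axis), 12 mm wide along y, 15 mm high; turns with the lever
- lever_b (a point): the same on lever cam_b
- tray: open steel tray, 180 x 260 mm outside, 40 mm high, walls and floor 4 mm, fixed. Origin under its middle, y along its length. It stands on the left or on the right of the bench. The grease jar stands in it near its +y end, the rest is empty
- grease_jar: grease jar, radius 26, 66 mm high, standing in the tray; origin under it
- parts_case: flat grey parts case with a clear lid, 170 x 240 x 44 mm, on the side opposite the tray; origin under it, y along its length
- tall_bottle: black bottle, radius 29, 190 mm high, standing between the two brackets in front of the beam; origin under it
- short_bottle: amber bottle, radius 26, 110 mm high, standing in the middle of the bench in front of the brackets; origin under it
- lamp_carton: carton 50 x 75 x 45 mm standing on the beam between the two posts; origin under it
- wrench: wrench about 180 mm long lying on the parts case

How it is judged:
By the outcome, as a careful person would: the job done as asked, in the order asked, and still so for the second after the job is handed in, with the robot touching nothing.
It also fails if it takes over 61 s, if anything falls off the work surface, if the arm or the gripper's body presses on something with over 40 N, if the wrist force passes 120 N, or if a joint passes its speed limit or range.

## Working session

There is one attempt and no reset: what is moved stays moved. The work goes in short steps, Python scripts to look and compute and a shell command to move; the robot and the scene stay as the last step left them, time stands still between calls to the robot, and variables do not carry over. Pictures are saved under pics/ and viewed, and the job is handed in when it is done.

```bash
ls; mkdir -p pics; python3 - <<'E'
from cell import robot, eyes
import cv2, numpy as np
np.set_printoptions(precision=4,suppress=True)
for n in("scene","top","wrist"):
    im=eyes.snapshot(n); cv2.imwrite(f"pics/{n}0.png",im)
    print(n,eyes.camera_info(n))
print(robot.get_obs())
E
```

```text
pics
scene {'fx': 425.97987927335447, 'fy': 425.97987927335447, 'cx': 256.46341019447743, 'cy': 186.8187732217452, 'world_to_cam': array([[-0.786 ,  0.6183, -0.0016,  0.4334],
       [-0.531 , -0.6737,  0.514 ,  0.2261],
       [ 0.3167,  0.4048,  0.8578, -1.3328],
       [ 0.    ,  0.    ,  0.    ,  1.    ]])}
top {'fx': 379.0493345908378, 'fy': 379.0493345908378, 'cx': 258.56045567060653, 'cy': 196.2128879485998, 'world_to_cam': array([[ 0.0173, -0.9998,  0.0084,  0.0198],
       [ 0.9806,  0.0186,  0.195 , -0.5589],
       [-0.1952,  0.0049,  0.9808, -1.1416],
       [ 0.    ,  0.    ,  0.    ,  1.    ]])}
wrist {'fx': 297.3186396354542, 'fy': 297.3186396354542, 'cx': 255.70753701317076, 'cy': 194.88314914629137, 'hand_eye': array([[ 0.0013,  0.9527,  0.3038,  0.0841],
       [ 1.    , -0.001 , -0.0009,  0.0006],
       [-0.0006,  0.3038, -0.9527, -0.1613],
       [ 0.    ,  0.    ,  0.    ,  1.    ]])}
{'time': 0.15, 'joint_positions': array([ 1.0968,  0.4117, -0.0127,  1.5968,  0.0056,  1.1343, -0.0822]), 'joint_vel': array([ 0.0004, -0.0001,  0.0014, -0.0042, -0.0004, -0.0006, -0.0009]), 'joint_torque': array([  0.0019, -58.8333,   0.643 , -29.129 ,  -0.0537,   0.0157,
         0.0001]), 'tcp_pos': array([ 0.2466, -0.5739,  0.222 ]), 'orientation': array([ 0.9795,  0.2015, -0.0002, -0.0006]), 'ft_force': array([ 0.2334,  0.7895, -0.4396]), 'ft_torque': array([-0.0442, -0.0317, -0.0392]), 'finger_gap': 0.08809916737485823}
```

View pics/scene0.png

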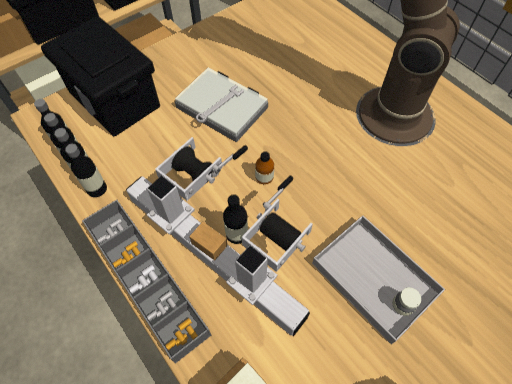

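View pics/top0.png

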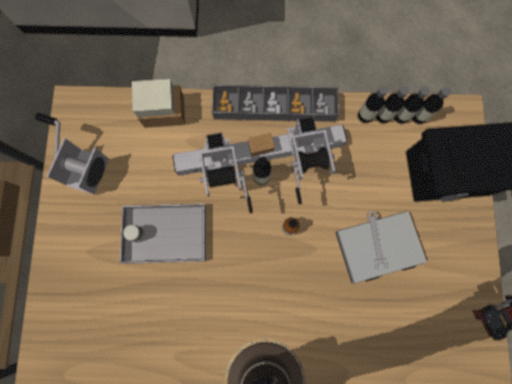

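View pics/wrist0.png

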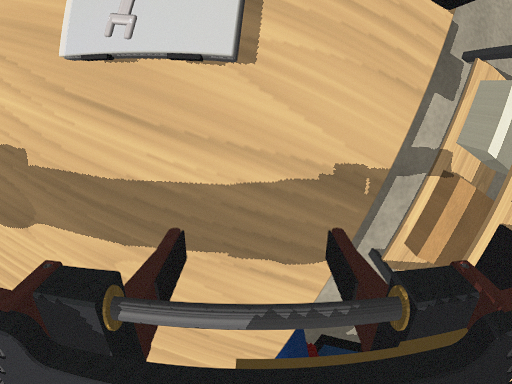

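```bash
cat > h.py <<'E'
from cell import robot, eyes
import cv2, numpy as np
from scipy.spatial.transform import Rotation as R
np.set_printoptions(precision=4,suppress=True)
def proj(n,P):
    c=eyes.camera_info(n); P=np.atleast_2d(P); q=P@c["world_to_cam"][:3,:3].T+c["world_to_cam"][:3,3]
    return np.c_[c["cx"]+c["fx"]*q[:,0]/-q[:,2], c["cy"]+c["fy"]*-q[:,1]/-q[:,2]]
def ray(n,uv,pose=None):
    c=eyes.camera_info(n)
    x=(uv[0]-c["cx"])/c["fx"]; y=(uv[1]-c["cy"])/c["fy"]
    if n=="wrist":
        r=np.hypot(x,y); s=np.sin(r)/r if r>1e-9 else 1
        d=np.array([x*s,-y*s,-np.cos(r)]); H=c["hand_eye"]; Q=R.from_quat(pose[1]).as_matrix()
        o=Q@H[:3,3]+pose[0]; d=Q@H[:3,:3]@d
    else:
        M=c["world_to_cam"]; o=-M[:3,:3].T@M[:3,3]; d=M[:3,:3].T@np.array([x,-y,-1])
    return o,d/np.linalg.norm(d)
def plane(n,uv,z,pose=None):
    o,d=ray(n,uv,pose); return o+d*(z-o[2])/d[2]
def tri(*rays):
    A=0;b=0
    for o,d in rays:
        M=np.eye(3)-np.outer(d,d); A=A+M; b=b+M@o
    p=np.linalg.solve(A,b); return p,[np.linalg.norm((np.eye(3)-np.outer(d,d))@(p-o))*1e3 for o,d in rays]
def wproj(P,pose):
    c=eyes.camera_info("wrist");H=c["hand_eye"];Q=R.from_quat(pose[1]).as_matrix()
    P=np.atleast_2d(P); T=(P-pose[0])@Q; q=(T-H[:3,3])@H[:3,:3]
    X,Y,Z=q[:,0],-q[:,1],-q[:,2]; rr=np.hypot(X,Y); th=np.arctan2(rr,Z); k=th/np.maximum(rr,1e-9)
    return np.c_[c["cx"]+c["fx"]*X*k,c["cy"]+c["fy"]*Y*k]
def pose():
    o=robot.get_obs(); return o["tcp_pos"],o["orientation"]
def crop(src,dst,x0,y0,x1,y1,k):
    im=cv2.imread(src)[y0:y1,x0:x1]; im=cv2.resize(im,None,fx=k,fy=k,interpolation=cv2.INTER_CUBIC)
    for u in range(x0,x1,20):
        if u%20==0 or 1: cv2.putText(im,str(u),((u-x0)*k,9),0,.32,(0,0,255)); cv2.line(im,((u-x0)*k,0),((u-x0)*k,4),(0,0,255))
    for v in range(y0,y1,20): cv2.putText(im,str(v),(0,(v-y0)*k+4),0,.32,(0,0,255)); cv2.line(im,(0,(v-y0)*k),(4,(v-y0)*k),(0,0,255))
    cv2.imwrite(dst,im)
E
python3 - <<'E'
from h import *
crop("pics/top0.png","pics/top0c.png",170,110,350,240,4)
crop("pics/scene0.png","pics/scene0c.png",120,130,320,280,4)
E
```

```text
(no output)
```

View pics/top0c.png

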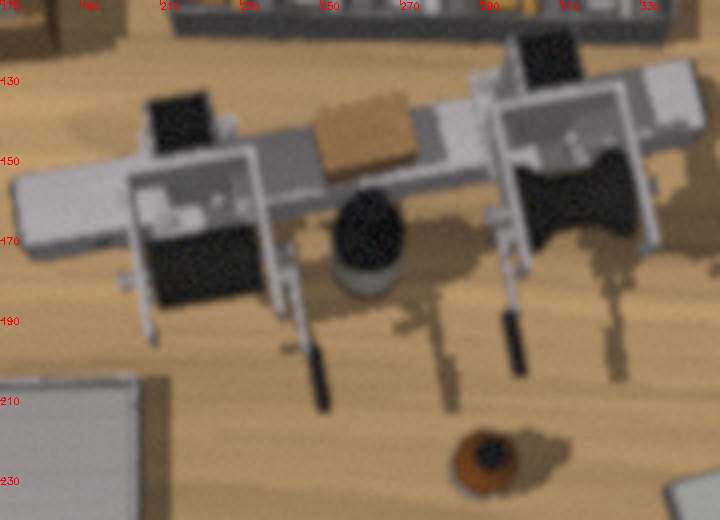

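View pics/scene0c.png

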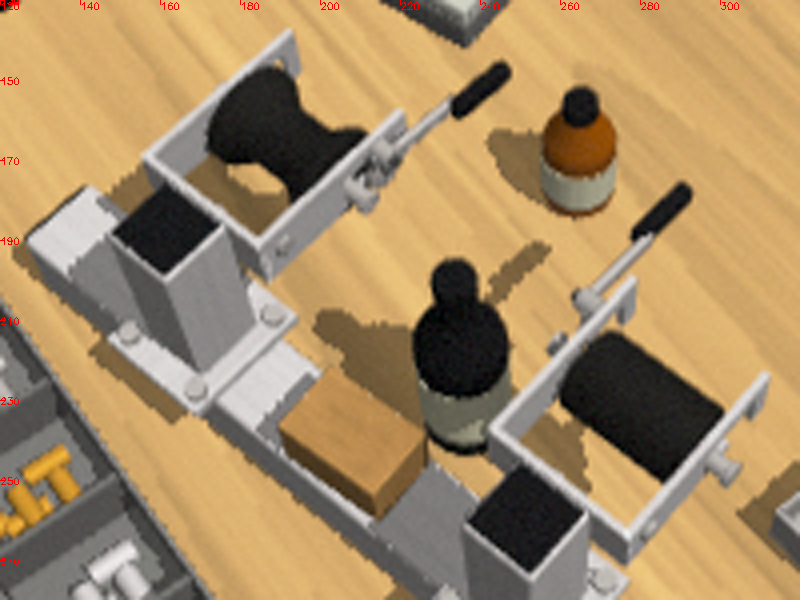

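```bash
python3 - <<'E'
from h import *
T=lambda x,y:(170+x/4-.4,110+y/4-.4)
S=lambda x,y:(120+x/4-.4,130+y/4-.4)
for nm,t,s in [("A +y front",(524,272),(402,112)),("A -y front",(654,246),(292,32)),("A +y rear",(490,105),(262,240)),("A -y rear",(622,85),(150,158)),
 ("A grip in",(510,312),(457,112)),("A grip out",(520,372),(505,70)),("B grip out",(323,408),(685,190)),("B grip in",(312,348),(638,233)),("B -y front",(282,312),(630,282)),("B +y front",(152,340),(768,378)),("A post c",(551,57),(168,228)),("B post",(180,123),(527,517)),("sbottle cap",(490,455),(580,105)),("tall cap",(370,215),(455,280))]:
    p,e=tri(ray("top",T(*t)),ray("scene",S(*s))); print(nm,p*1e3,e)
for uv in [(122,205),(205,205),(205,262),(121,262)]: print("tray",plane("top",uv,.04)*1e3)
print("jar",plane("top",(132,233),.066)*1e3)
p,e=tri(ray("top",(132,233)),ray("scene",(409,299)));print(p,e)
E
```

```text
A +y front [589.4443 -89.0891 187.4207] [np.float64(2.048830294940686), np.float64(2.0488302949407577)]
A -y front [ 608.9529 -180.2626  188.8189] [np.float64(0.6482519611220481), np.float64(0.6482519611221874)]
A +y rear [707.9335 -62.2125 197.908 ] [np.float64(0.2738237743701277), np.float64(0.2738237743700228)]
A -y rear [ 727.6712 -157.7636  187.783 ] [np.float64(1.9449392800039487), np.float64(1.9449392800039103)]
A grip in [560.8119 -78.0145 176.0613] [np.float64(0.923400106749032), np.float64(0.9234001067489965)]
A grip out [518.017  -85.3881 174.828 ] [np.float64(0.5668804809164016), np.float64(0.566880480916377)]
B grip out [489.4237  52.6666 179.2742] [np.float64(0.09969530855513656), np.float64(0.09969530855514004)]
B grip in [531.5513  60.723  183.8817] [np.float64(0.7361742945724287), np.float64(0.7361742945723305)]
B -y front [556.4866  82.8097 184.9794] [np.float64(0.24642975089481062), np.float64(0.2464297508946273)]
B +y front [534.7514 174.4488 182.0628] [np.float64(0.5459795176804337), np.float64(0.5459795176803176)]
A post c [ 745.7178 -105.6553  194.1619] [np.float64(1.7230450711061722), np.float64(1.7230450711062368)]
B post [691.1727 159.8804 193.6372] [np.float64(0.6949968970097624), np.float64(0.6949968970097159)]
sbottle cap [467.6492 -71.1904 108.3216] [np.float64(0.2947929512586191), np.float64(0.2947929512587333)]
tall cap [631.1733  20.272  180.9114] [np.float64(2.295655798520039), np.float64(2.29565579852006)]
tray [524.7976 462.5205  40.    ]
tray [529.7266 199.5536  40.    ]
tray [351.28   191.5557  40.    ]
tray [346.7634 450.0294  40.    ]
jar [434.1881 415.1005  66.    ]
[0.4351 0.418  0.057 ] [np.float64(0.03307223823715199), np.float64(0.03307223823693636)]
```

```bash
python3 -m pendant '[{"x":0,"y":10,"z":40},{"x":20,"y":35,"z":30,"rz":-3},{"x":25,"y":40,"z":10,"rz":-3},{"x":25,"y":40,"rz":-3},{"x":25,"y":40,"rz":-2.5},{"x":25,"y":40},{"x":25,"y":40},{"x":25,"y":40},{"x":25,"y":40},{"x":25,"y":40}]'; python3 -m pendant '[{"x":25,"y":40},{"x":25,"y":40},{"x":20,"y":20},{}]'
```

```text
$[0]: bad value
$[0]: bad value
```

```bash
python3 -m pendant '[{"fingers":-1,"x":0,"y":10,"z":40,"rx":0,"ry":0,"rz":0}]'; python3 -m pendant '[{"fingers":-1,"x":10,"y":30,"z":30,"rz":-3}]'
```

```text
time: 0.25
tcp_pos: [0.2449, -0.5619, 0.2568]
orientation: [0.98, 0.201, -0.002, -0.005]
ft_force: [0.5, -0.1, 0.3]
finger_gap: 0.0883$[0]: bad value
```

```bash
python3 -m pendant '[{"fingers":-1,"x":20,"y":35,"z":30,"rx":0,"ry":0,"rz":-3},{"fingers":-1,"x":25,"y":40,"z":15,"rx":0,"ry":0,"rz":-3},{"fingers":-1,"x":25,"y":40,"z":10,"rx":0,"ry":0,"rz":-3},{"fingers":-1,"x":25,"y":40,"z":10,"rx":0,"ry":0,"rz":-2.5},{"fingers":-1,"x":25,"y":40,"z":0,"rx":0,"ry":0,"rz":0},{"fingers":-1,"x":25,"y":40,"z":0,"rx":0,"ry":0,"rz":0},{"fingers":-1,"x":25,"y":40,"z":0,"rx":0,"ry":0,"rz":0},{"fingers":-1,"x":25,"y":40,"z":0,"rx":0,"ry":0,"rz":0},{"fingers":-1,"x":25,"y":40,"z":0,"rx":0,"ry":0,"rz":0},{"fingers":-1,"x":25,"y":40,"z":0,"rx":0,"ry":0,"rz":0}]'
```

```text
time: 1.25
tcp_pos: [0.4906, -0.1571, 0.328]
orientation: [0.996, 0.091, -0.0, -0.002]
ft_force: [0.4, -0.1, -0.3]
finger_gap: 0.0877
```

```bash
python3 -m pendant '[{"fingers":-0.3,"x":20,"y":35,"z":0,"rx":0,"ry":0,"rz":1.3},{"fingers":-0.3,"x":15,"y":25,"z":0,"rx":0,"ry":0,"rz":0},{"fingers":-0.3,"x":0,"y":0,"z":0,"rx":0,"ry":0,"rz":0}]'; python3 - <<'E'
from h import *
print(pose()); cv2.imwrite("pics/w1.png",eyes.snapshot("wrist"))
crop("pics/w1.png","pics/w1c.png",100,0,500,290,2)
E
```

```text
time: 1.55
tcp_pos: [0.5286, -0.0865, 0.3275]
orientation: [0.994, 0.108, -0.0, -0.003]
ft_force: [0.3, 0.7, -0.0]
finger_gap: 0.0672
(array([ 0.5286, -0.0865,  0.3275]), array([ 0.9942,  0.1076, -0.0003, -0.0035]))
```

View pics/w1c.png

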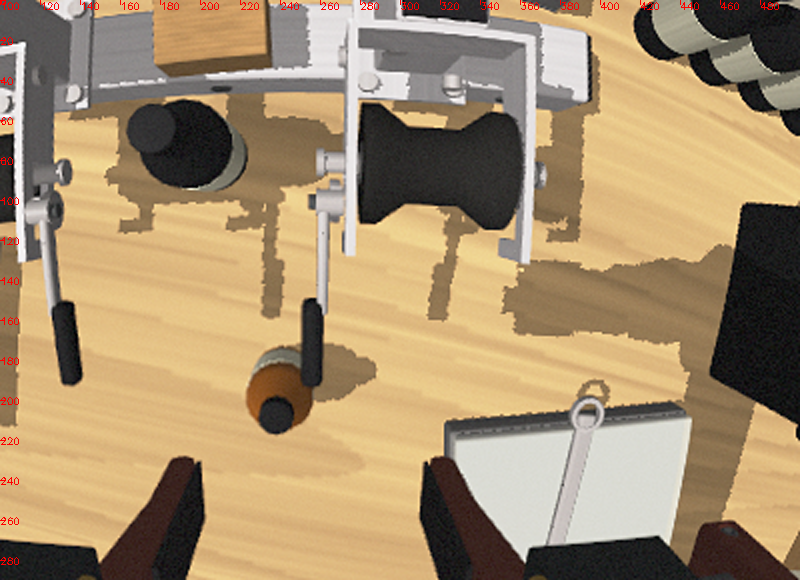

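```bash
python3 - <<'E'
from h import *
p=(np.array([ 0.5286, -0.0865,  0.3275]), np.array([ 0.9942,  0.1076, -0.0003, -0.0035])) 
W=lambda x,y:(100+x/2-.25,y/2-.25)
for n,uv,z in [("grip in",(314,300),.182),("grip out",(313,382),.182),("waist c",(440,166),.16),("cheek+ tip",(350,252),.188),("cheek- tip",(528,262),.188),("pivot",(325,200),.182)]:
    print(n,plane("wrist",W(*uv),z,p)*1e3)
T=lambda x,y:(170+x/4-.4,110+y/4-.4); S=lambda x,y:(120+x/4-.4,130+y/4-.4)
for nm,t,s,w in [("grip in",(510,312),(457,112),(314,300)),("grip out",(520,372),(505,70),(313,382)),("c+",(524,272),(402,112),(350,252)),("c-",(654,246),(292,32),(528,262)),("waist",(580,197),(303,118),(440,166))]:
    print(nm,tri(ray("top",T(*t)),ray("scene",S(*s)),ray("wrist",W(*w),p)))
# predictions
o=np.array([745.4,-105,60]);Rz=R.from_euler("z",11.7,degrees=True).as_matrix()
for nm,b in [("c+",(-149,46.5,128)),("c-",(-149,-46.5,128)),("seat",(-100,0,100)),("pivot",(-122,65,122)),("rearinner-",(-30,-44,128))]:
    P=(o+Rz@np.array(b))/1e3; print(nm,P*1e3,(wproj(P,p)-[100,0])*2, (proj("top",P)-[170,110])*4,(proj("scene",P)-[120,130])*4)
E
```

```text
grip in [563.69   -79.6892 182.    ]
grip out [520.0096 -88.8027 182.    ]
waist c [ 649.7914 -131.4112  160.    ]
cheek+ tip [592.6649 -91.8577 188.    ]
cheek- tip [ 610.8804 -184.4282  188.    ]
pivot [615.6723 -73.9201 182.    ]
grip in (array([ 0.5613, -0.079 ,  0.1745]), [np.float64(0.42049459577243836), np.float64(1.8147971677405703), np.float64(1.5208684089287796)])
grip out (array([ 0.5176, -0.0872,  0.173 ]), [np.float64(1.5518549825233752), np.float64(1.347677839903123), np.float64(2.191080296927916)])
c+ (array([ 0.5905, -0.0905,  0.1856]), [np.float64(3.28327305841859), np.float64(1.3742359052688746), np.float64(2.582065062156721)])
c- (array([ 0.6096, -0.1816,  0.1888]), [np.float64(2.0265040227680244), np.float64(0.6863748525288795), np.float64(2.7057429623811373)])
waist (array([ 0.6432, -0.1253,  0.1901]), [np.float64(2.0773596577315576), np.float64(3.96736477233506), np.float64(3.0927444324734106)])
c+ [590.0662 -89.6814 188.    ] [[344.1402 255.5113]] [[525.5702 267.4995]] [[402.1766 110.7957]]
c- [ 608.9254 -180.7492  188.    ] [[520.3439 263.2183]] [[653.5555 244.1421]] [[291.1755  31.055 ]]
seat [ 647.4777 -125.2787  160.    ] [[427.9488 166.5858]] [[569.1546 201.7689]] [[295.1819 147.2565]]
pivot [612.7536 -66.0906 182.    ] [[308.1893 201.7314]] [[491.415  238.1071]] [[395.0636 161.8296]]
rearinner- [ 724.946  -154.1694  188.    ] [[521.4635  41.7927]] [[613.5422  88.6323]] [[152.3041 156.6701]]
```

```bash
python3 -m pendant '[{"fingers":-0.4,"x":12,"y":2,"z":-30,"rx":0,"ry":0,"rz":-0.5},{"fingers":-0.4,"x":0,"y":0,"z":-40,"rx":0,"ry":0,"rz":0},{"fingers":-0.4,"x":0,"y":0,"z":-35,"rx":0,"ry":0,"rz":0},{"fingers":-0.4,"x":0,"y":0,"z":-10,"rx":0,"ry":0,"rz":0},{"fingers":-0.4,"x":0,"y":0,"z":0,"rx":0,"ry":0,"rz":0}]'; python3 - <<'E'
from h import *
print(pose()); cv2.imwrite("pics/w2.png",eyes.snapshot("wrist"))
crop("pics/w2.png","pics/w2c.png",100,0,500,290,2)
E
```

```text
time: 2.1
tcp_pos: [0.5383, -0.0932, 0.2103]
orientation: [0.995, 0.099, -0.0, -0.001]
ft_force: [-0.3, 0.1, 1.4]
finger_gap: 0.0616
(array([ 0.5383, -0.0932,  0.2103]), array([ 0.9951,  0.0987, -0.0001, -0.0009]))
```

View pics/w2c.png

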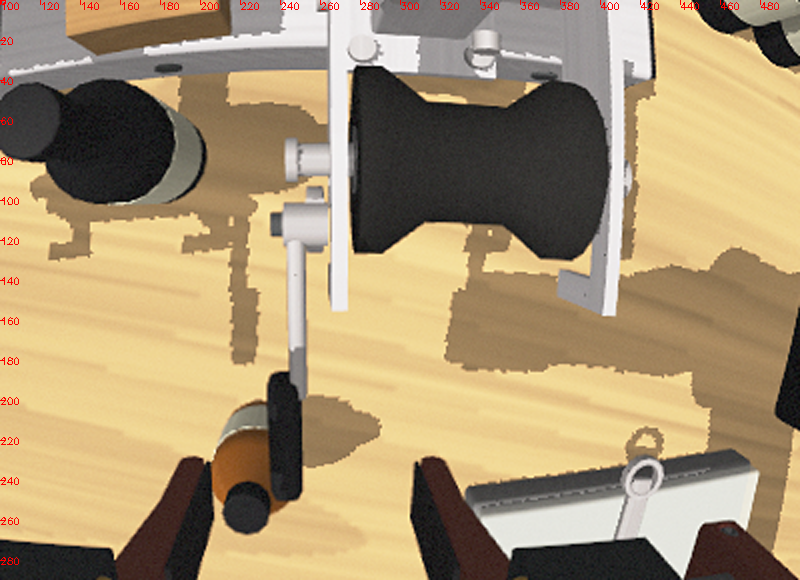

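```bash
python3 - <<'E'
from h import *
p=(np.array([ 0.5383, -0.0932,  0.2103]), np.array([ 0.9951,  0.0987, -0.0001, -0.0009]))
p1=(np.array([ 0.5286, -0.0865,  0.3275]), np.array([ 0.9942,  0.1076, -0.0003, -0.0035]))
W=lambda x,y:(100+x/2-.25,y/2-.25)
for n,uv,z in [("grip in",(285,376),.182),("grip out",(286,498),.180),("waist c",(463,163),.16),("cheek+ tip",(340,308),.188),("cheek- tip",(609,312),.188)]:
    print(n,plane("wrist",W(*uv),z,p)*1e3)
for a,b in [((285,374),(314,300)),((286,498),(313,384)),((340,308),(350,254)),((609,312),(528,262)),((463,163),(440,166))]:
    print(tri(ray("wrist",W(*a),p),ray("wrist",W(*b),p1)))
E
```

```text
grip in [564.8614 -79.4324 182.    ]
grip out [518.9842 -88.2021 180.    ]
waist c [ 648.6022 -126.4162  160.    ]
cheek+ tip [591.8169 -92.0825 188.    ]
cheek- tip [ 611.0698 -182.4092  188.    ]
(array([ 0.5618, -0.0797,  0.1694]), [np.float64(0.32564633587646385), np.float64(0.32564633587646)])
(array([ 0.5175, -0.0888,  0.1773]), [np.float64(0.4849287473123278), np.float64(0.48492874731232366)])
(array([ 0.5916, -0.0922,  0.1866]), [np.float64(0.008163789843279097), np.float64(0.008163789843252512)])
(array([ 0.6107, -0.1881,  0.1781]), [np.float64(0.18170528819465356), np.float64(0.1817052881946557)])
(array([ 0.6628, -0.1518,  0.0505]), [np.float64(0.10727236321408183), np.float64(0.1072723632143208)])
```

```bash
python3 -m pendant '[{"fingers":-0.4,"x":2,"y":9,"z":0,"rx":0,"ry":0,"rz":0.5},{"fingers":-0.4,"x":0,"y":0,"z":-15,"rx":0,"ry":0,"rz":0},{"fingers":-0.4,"x":0,"y":0,"z":0,"rx":0,"ry":0,"rz":0}]'
```

```text
time: 2.45
tcp_pos: [0.5434, -0.0843, 0.2011]
orientation: [0.995, 0.103, 0.004, 0.0]
ft_force: [0.1, -0.7, -0.4]
finger_gap: 0.0613
```

```bash
python3 -m pendant '[{"fingers":-0.4,"x":-1,"y":0,"z":-20,"rx":0,"ry":0,"rz":0},{"fingers":-0.4,"x":-1,"y":0,"z":-20,"rx":0,"ry":0,"rz":0},{"fingers":-0.4,"x":0,"y":0,"z":0,"rx":0,"ry":0,"rz":0}]'
```

```text
time: 2.75
tcp_pos: [0.5451, -0.0832, 0.1662]
orientation: [0.995, 0.103, 0.008, 0.001]
ft_force: [0.2, -0.1, -0.1]
finger_gap: 0.0614
```

```bash
cat >> h.py <<'E'
def fix(yaw,tgt=None):
    o=robot.get_obs(); a=np.radians(yaw/2); q=R.from_quat([np.cos(a),np.sin(a),0,0])
    d=(q*R.from_quat(o["orientation"]).inv()).as_rotvec(degrees=True)
    print("t",round(o["time"],2),"tcp",o["tcp_pos"]*1e3,"turn needed",d,"F",o["ft_force"],"gap",o["finger_gap"]*1e3)
    if tgt is not None: print("shift needed",np.array(tgt)-o["tcp_pos"]*1e3)
E
python3 -m pendant '[{"fingers":-0.4,"x":-4,"y":0,"z":-5,"rx":0,"ry":0,"rz":0},{"fingers":-0.4,"x":0,"y":0,"z":0,"rx":0,"ry":0,"rz":0}]'
python3 -c "
from h import *
fix(11.7,(541,-84,160))"
```

```text
time: 2.95
tcp_pos: [0.5424, -0.0828, 0.1639]
orientation: [0.995, 0.103, 0.01, 0.002]
ft_force: [-0.2, -1.1, -1.0]
finger_gap: 0.0616
t 2.95 tcp [542.4459 -82.8171 163.9487] turn needed [ 0.0611  1.1769 -0.1821] F [-0.1574 -1.1435 -0.9615] gap 61.648265291643796
shift needed [-1.4459 -1.1829 -3.9487]
```

```bash
python3 -m pendant '[{"fingers":-0.4,"x":-3,"y":-1,"z":-3,"rx":0,"ry":1.2,"rz":-0.2},{"fingers":0,"x":0,"y":0,"z":0,"rx":0,"ry":0,"rz":0},{"fingers":1,"x":0,"y":0,"z":0,"rx":0,"ry":0,"rz":0},{"fingers":1,"x":0,"y":0,"z":0,"rx":0,"ry":0,"rz":0},{"fingers":1,"x":0,"y":0,"z":0,"rx":0,"ry":0,"rz":0},{"fingers":1,"x":0,"y":0,"z":0,"rx":0,"ry":0,"rz":0}]'
python3 -c "
from h import *
fix(11.7,(541,-84,160))"
```

```text
time: 3.55
tcp_pos: [0.5408, -0.084, 0.1636]
orientation: [0.995, 0.101, 0.001, 0.001]
ft_force: [0.8, -0.1, 0.7]
finger_gap: 0.025
t 3.55 tcp [540.8307 -84.0459 163.6322] turn needed [0.0972 0.1048 0.0505] F [ 0.7808 -0.0807  0.6529] gap 25.022332037972348
shift needed [ 0.1693  0.0459 -3.6322]
```

```bash
python3 -m pendant '[{"fingers":1,"x":0,"y":0,"z":-2,"rx":0,"ry":0,"rz":0},{"fingers":1,"x":0,"y":0,"z":0,"rx":0,"ry":0,"rz":0},{"fingers":1,"x":0,"y":0,"z":0,"rx":0,"ry":0,"rz":0},{"fingers":1,"x":0,"y":0,"z":0,"rx":0,"ry":0,"rz":0}]'
python3 - <<'E'
from h import *
fix(11.7,(541,-84,160))
cv2.imwrite("pics/w3.png",eyes.snapshot("wrist"))
crop("pics/w3.png","pics/w3c.png",100,0,500,290,2)
E
```

```text
time: 3.95
tcp_pos: [0.5406, -0.0829, 0.1613]
orientation: [0.995, 0.102, 0.001, 0.0]
ft_force: [-1.2, -0.1, 1.0]
finger_gap: 0.0122
t 3.95 tcp [540.5645 -82.8706 161.3067] turn needed [0.0246 0.0693 0.0058] F [-1.2325 -0.0867  0.9808] gap 12.171048900018587
shift needed [ 0.4355 -1.1294 -1.3067]
```

View pics/w3c.png

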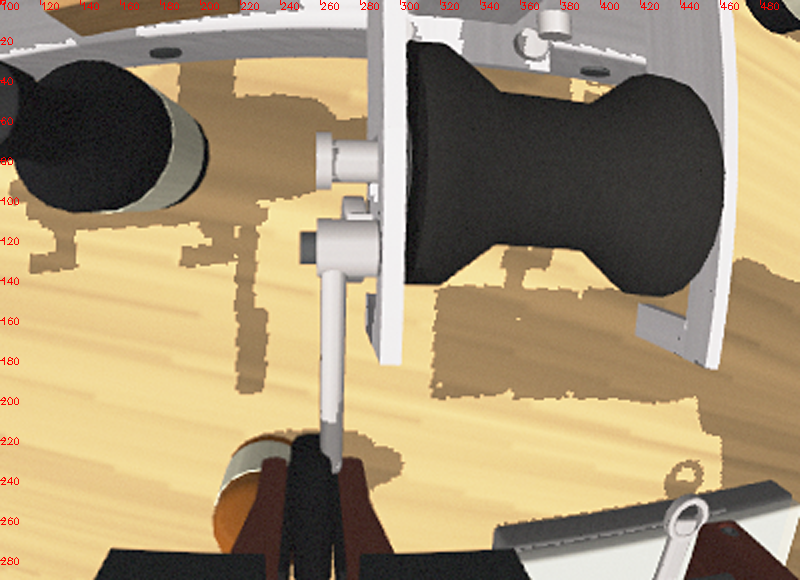

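```bash
cat >> h.py <<'E'
def arc(off=13.,r=76.,step=12,n=5,piv=(615.5,-68,182)):
    o=robot.get_obs(); u=np.array([np.cos(np.radians(11.7)),np.sin(np.radians(11.7)),0])
    v=o["tcp_pos"]*1e3+[0,0,off]-piv; f=-v@u; d0=np.degrees(np.arctan2(v[2],f)); lat=v@[-u[1],u[0],0]
    print("angle",d0,"r",np.hypot(f,v[2]),"lat",lat); cur=v.copy()
    for i in range(1,n+1):
        d=np.radians(d0+step*i); t=-u*r*np.cos(d)+np.array([0,0,r*np.sin(d)]); print(np.round(t-cur,1)); cur=t
    fix(11.7)
E
python3 -c "
from h import *
arc()"
```

```text
angle -5.715628870912945 r 76.74312683512596 lat 0.6388973827212785
[ 0.9 -0.5 16. ]
[ 3.3  0.7 15.5]
[ 6.4  1.3 14.5]
[ 9.2  1.9 12.8]
[11.6  2.4 10.6]
t 4.0 tcp [540.5954 -82.8595 161.3571] turn needed [0.0242 0.0751 0.0068] F [0.3521 0.4115 1.2985] gap 11.8258967397858
```

```bash
python3 -m pendant '[{"fingers":1,"x":1,"y":0,"z":16,"rx":0,"ry":0,"rz":0},{"fingers":1,"x":3,"y":0.7,"z":15,"rx":0,"ry":0,"rz":0},{"fingers":1,"x":6,"y":1.3,"z":14,"rx":0,"ry":0,"rz":0},{"fingers":1,"x":0,"y":0,"z":0,"rx":0,"ry":0,"rz":0}]'
python3 -c "
from h import *
arc()"
```

```text
time: 4.4
tcp_pos: [0.5453, -0.0819, 0.2003]
orientation: [0.995, 0.102, -0.007, -0.001]
ft_force: [-0.2, 2.4, 9.6]
finger_gap: 0.012
angle 23.63672886814343 r 78.13952536189717 lat 0.6777128664098726
[ 9.8  1.3 13. ]
[10.3  2.1 11.9]
[12.5  2.6  9.4]
[14.2  2.9  6.6]
[15.2  3.1  3.4]
t 4.4 tcp [545.2658 -81.8527 200.329 ] turn needed [-0.0287 -0.7601  0.048 ] F [-0.1639  2.3972  9.6239] gap 11.965428283991676
```

```bash
python3 -m pendant '[{"fingers":1,"x":10,"y":1.3,"z":14,"rx":0,"ry":-0.8,"rz":0},{"fingers":1,"x":11,"y":2,"z":12,"rx":0,"ry":0,"rz":0},{"fingers":1,"x":13,"y":2.6,"z":10,"rx":0,"ry":0,"rz":0}]'
python3 - <<'E'
from h import *
arc()
cv2.imwrite("pics/w4.png",eyes.snapshot("wrist"))
E
```

```text
time: 4.7
tcp_pos: [0.5685, -0.0771, 0.2292]
orientation: [0.995, 0.101, -0.013, -0.002]
ft_force: [-9.2, -0.5, -12.3]
finger_gap: 0.0115
angle 51.53344887950006 r 76.89462761861336 lat 0.6353048330221349
[13.8  2.2  7.8]
[14.6  3.   5.6]
[15.4  3.2  2.3]
[15.5  3.2 -1. ]
[15.   3.1 -4.3]
t 4.7 tcp [568.5321 -77.0778 229.2063] turn needed [-0.025  -1.4524  0.13  ] F [ -9.1976  -0.4558 -12.3095] gap 11.499125031369745
```

View pics/w4.png

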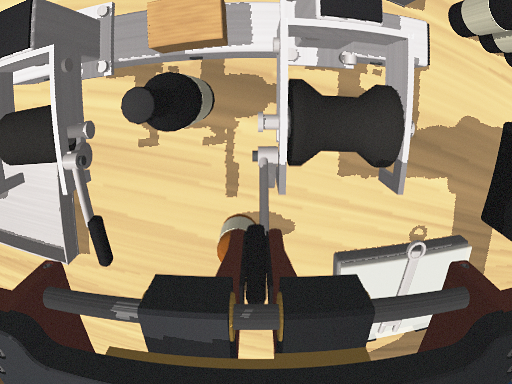

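```bash
python3 -m pendant '[{"fingers":1,"x":14,"y":2.4,"z":9,"rx":0,"ry":-1.4,"rz":0},{"fingers":1,"x":15,"y":3,"z":6,"rx":0,"ry":0,"rz":0},{"fingers":1,"x":16,"y":3.2,"z":2,"rx":0,"ry":0,"rz":0}]'
python3 - <<'E'
from h import *
arc()
E
```

```text
time: 5.05
tcp_pos: [0.6021, -0.0702, 0.2438]
orientation: [0.995, 0.1, -0.015, -0.0]
ft_force: [-18.5, 0.7, 18.5]
finger_gap: 0.011
angle 79.71118973666395 r 76.00133224508971 lat 0.6125973447887281
[15.6  2.6  1.2]
[15.4  3.2 -2.1]
[14.6  3.  -5.4]
[13.2  2.7 -8.4]
[ 11.2   2.3 -11. ]
t 5.05 tcp [602.0832 -70.1529 243.7792] turn needed [ 0.129  -1.768   0.2527] F [-18.4715   0.6521  18.5377] gap 10.973218268564422
```

```bash
python3 - <<'E'
from h import *
cv2.imwrite("pics/w5.png",eyes.snapshot("wrist"))
crop("pics/w5.png","pics/w5c.png",150,60,450,300,2)
im=eyes.snapshot("scene");cv2.imwrite("pics/s5.png",im); crop("pics/s5.png","pics/s5c.png",120,80,320,230,4)
E
```

```text
(no output)
```

View pics/w5c.png

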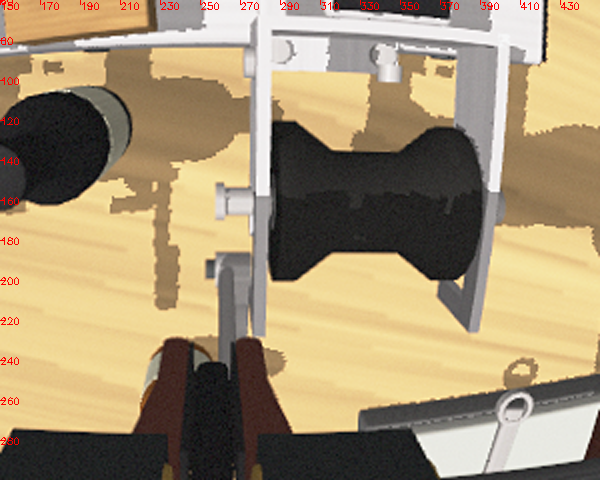

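View pics/s5c.png

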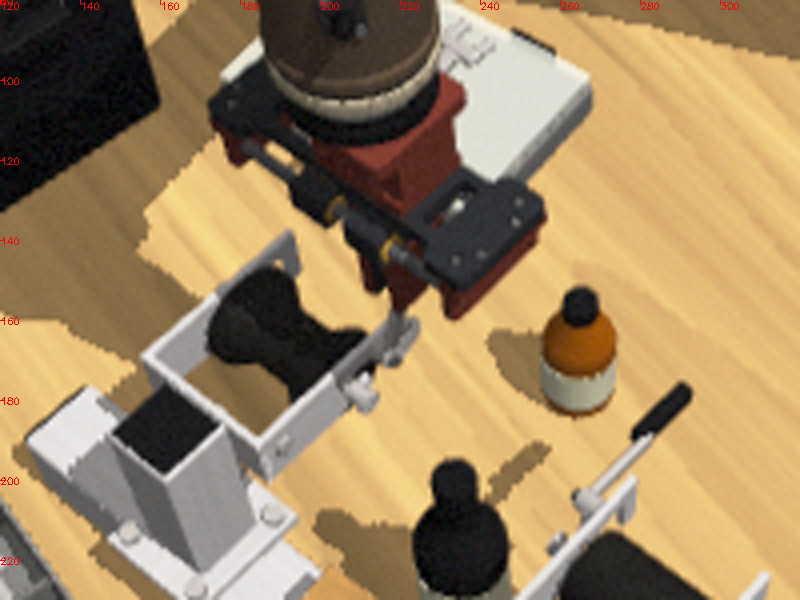

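```bash
python3 -m pendant '[{"fingers":1,"x":15.5,"y":2.6,"z":3,"rx":0,"ry":-1.6,"rz":0},{"fingers":1,"x":15.5,"y":3,"z":-1,"rx":0,"ry":0,"rz":0},{"fingers":1,"x":15,"y":3,"z":-4.5,"rx":0,"ry":0,"rz":0}]'
python3 - <<'E'
from h import *
arc(r=77)
E
```

```text
time: 5.45
tcp_pos: [0.6443, -0.0619, 0.2425]
orientation: [0.995, 0.099, -0.006, 0.001]
ft_force: [1.3, 0.3, -0.1]
finger_gap: 0.0009
angle 111.85459613660433 r 79.17617417690066 lat 0.12800876659059388
[13.2  2.6 -9.5]
[ 12.1   2.5 -10.3]
[  9.7   2.  -12.7]
[  6.9   1.4 -14.5]
[  3.9   0.8 -15.6]
t 5.45 tcp [644.3352 -61.8978 242.4859] turn needed [ 0.2182 -0.6339  0.2952] F [ 1.2535  0.299  -0.0617] gap 0.8715280303183772
```

```bash
python3 - <<'E'
from h import *
im=eyes.snapshot("scene");cv2.imwrite("pics/s6.png",im); crop("pics/s6.png","pics/s6c.png",120,80,320,230,4)
cv2.imwrite("pics/w6.png",eyes.snapshot("wrist"))
E
```

```text
(no output)
```

View pics/s6c.png

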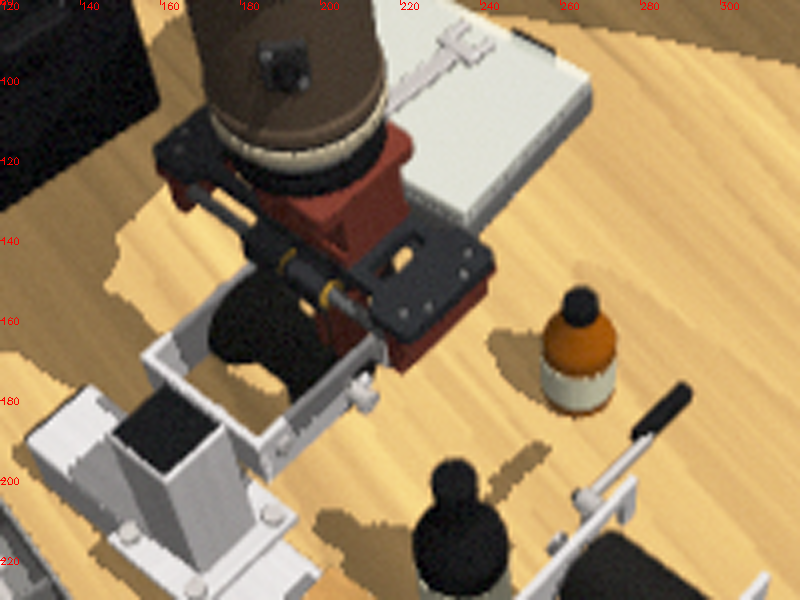

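View pics/w6.png

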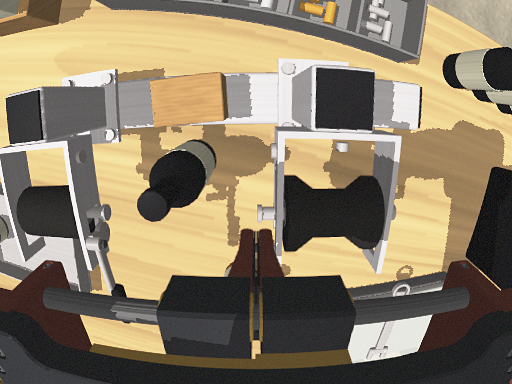

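```bash
python3 -m pendant '[{"fingers":1,"x":3,"y":0,"z":30,"rx":0,"ry":-0.6,"rz":0},{"fingers":1,"x":0,"y":0,"z":40,"rx":0,"ry":0,"rz":0},{"fingers":1,"x":-40,"y":-8,"z":0,"rx":0,"ry":0,"rz":0},{"fingers":1,"x":-45,"y":-9,"z":0,"rx":0,"ry":0,"rz":0},{"fingers":1,"x":-20,"y":-4,"z":0,"rx":0,"ry":0,"rz":0}]'
python3 - <<'E'
from h import *
fix(11.7)
cv2.imwrite("pics/w7.png",eyes.snapshot("wrist"))
crop("pics/w7.png","pics/w7c.png",150,0,450,240,2)
im=eyes.snapshot("scene");cv2.imwrite("pics/s7.png",im); crop("pics/s7.png","pics/s7c.png",120,80,320,230,4)
E
```

```text
time: 6.05
tcp_pos: [0.5441, -0.0822, 0.3147]
orientation: [0.995, 0.101, 0.004, 0.002]
ft_force: [0.2, 0.3, 0.0]
finger_gap: 0.0003
t 6.05 tcp [544.1433 -82.1591 314.6525] turn needed [0.1271 0.4875 0.1365] F [0.2476 0.2958 0.0035] gap 0.34102295726700493
```

View pics/w7c.png

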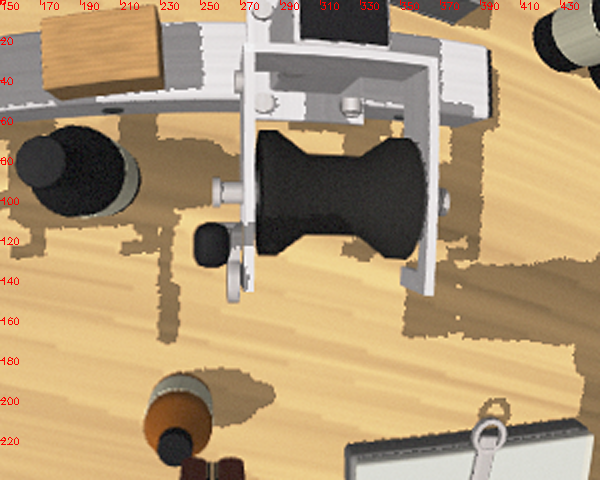

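View pics/s7c.png

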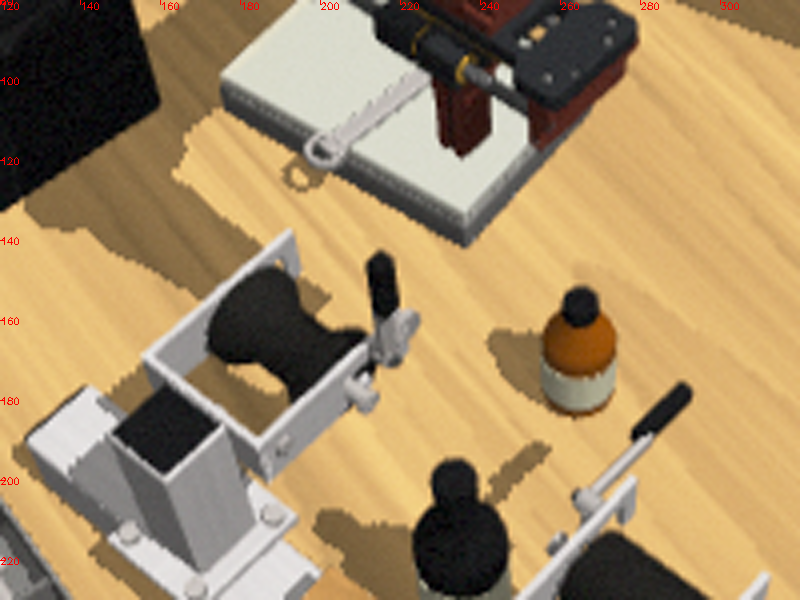

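```bash
python3 -m pendant '[{"fingers":1,"x":-3,"y":-0.5,"z":-35,"rx":0,"ry":0.5,"rz":0},{"fingers":1,"x":-1,"y":0,"z":-33,"rx":0,"ry":0,"rz":0},{"fingers":1,"x":25,"y":5,"z":0,"rx":0,"ry":0,"rz":0},{"fingers":1,"x":18,"y":4,"z":0,"rx":0,"ry":0,"rz":0},{"fingers":1,"x":0,"y":0,"z":0,"rx":0,"ry":0,"rz":0}]'
python3 -c "
from h import *
fix(11.7,(598,-71.6,250))"
```

```text
time: 6.65
tcp_pos: [0.5863, -0.0746, 0.2469]
orientation: [0.995, 0.099, 0.004, 0.003]
ft_force: [-0.3, 0.5, 0.2]
finger_gap: 0.0005
t 6.65 tcp [586.3126 -74.582  246.8894] turn needed [0.2781 0.4647 0.2806] F [-0.2513  0.4978  0.171 ] gap 0.5211491243119064
shift needed [11.6874  2.982   3.1106]
```

```bash
python3 -m pendant '[{"fingers":1,"x":12,"y":2.5,"z":3,"rx":0,"ry":0,"rz":0},{"fingers":1,"x":12,"y":2.5,"z":0,"rx":0,"ry":0,"rz":0},{"fingers":1,"x":12,"y":2.5,"z":0,"rx":0,"ry":0,"rz":0},{"fingers":1,"x":12,"y":2.5,"z":-2,"rx":0,"ry":0,"rz":0},{"fingers":1,"x":10,"y":2,"z":-4,"rx":0,"ry":0,"rz":0}]'
python3 -c "
from h import *
fix(11.7,(656.6,-59.5,236))"
```

```text
time: 7.15
tcp_pos: [0.634, -0.0651, 0.2419]
orientation: [0.995, 0.099, -0.009, 0.003]
ft_force: [-8.7, 0.9, 6.7]
finger_gap: 0.0006
t 7.15 tcp [633.9695 -65.1062 241.8699] turn needed [ 0.4969 -0.9718  0.3851] F [-8.7342  0.8591  6.7441] gap 0.618220733026832
shift needed [22.6305  5.6062 -5.8699]
```

```bash
python3 -m pendant '[{"fingers":1,"x":9,"y":2,"z":-3,"rx":0,"ry":-0.5,"rz":0},{"fingers":1,"x":9,"y":2,"z":-4,"rx":0,"ry":0,"rz":0},{"fingers":1,"x":8,"y":2,"z":-5,"rx":0,"ry":0,"rz":0}]'
python3 -c "
from h import *
fix(11.7,(656.6,-59.5,236))"
```

```text
time: 7.45
tcp_pos: [0.6499, -0.0619, 0.2303]
orientation: [0.995, 0.098, -0.016, 0.005]
ft_force: [-43.2, -5.1, 52.3]
finger_gap: 0.0006
t 7.45 tcp [649.8689 -61.8764 230.3122] turn needed [ 0.7633 -1.774   0.4908] F [-43.1832  -5.0695  52.2761] gap 0.5839931031806517
shift needed [6.7311 2.3764 5.6878]
```

```bash
python3 -m pendant '[{"fingers":1,"x":-12,"y":-3,"z":12,"rx":0,"ry":-1.5,"rz":0},{"fingers":1,"x":-25,"y":-5,"z":35,"rx":0,"ry":0,"rz":0},{"fingers":0,"x":-30,"y":-20,"z":30,"rx":0,"ry":0,"rz":0},{"fingers":-1,"x":0,"y":-30,"z":10,"rx":0,"ry":0,"rz":0}]'
python3 - <<'E'
from h import *
fix(11.7)
cv2.imwrite("pics/w8.png",eyes.snapshot("wrist"))
crop("pics/w8.png","pics/w8c.png",150,0,450,240,2)
im=eyes.snapshot("scene");cv2.imwrite("pics/s8.png",im); crop("pics/s8.png","pics/s8c.png",120,80,320,230,4)
E
```

```text
time: 7.85
tcp_pos: [0.5793, -0.1163, 0.3194]
orientation: [0.995, 0.102, -0.004, 0.005]
ft_force: [-0.0, 0.2, 0.6]
finger_gap: 0.0132
t 7.85 tcp [ 579.2739 -116.3012  319.3961] turn needed [ 0.6643 -0.4145  0.0474] F [-0.0007  0.2449  0.5811] gap 13.239173813634231
```

View pics/w8c.png

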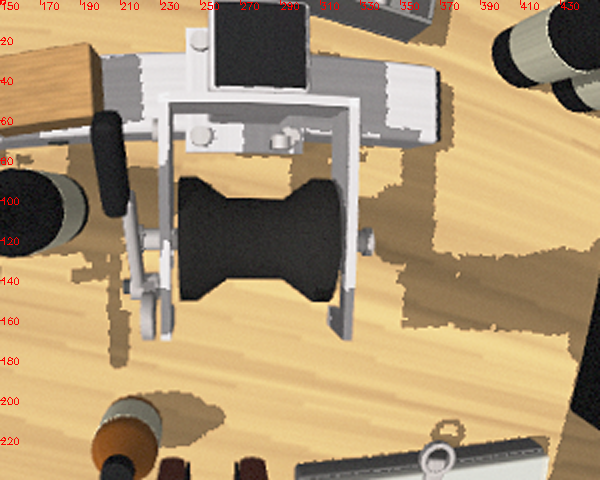

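View pics/s8c.png

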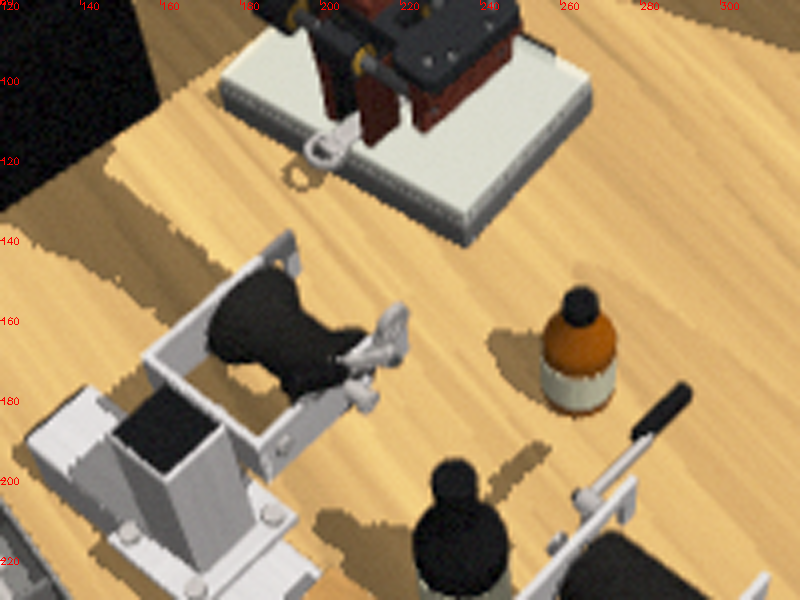

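```bash
python3 - <<'E'
from h import *
p=pose()
u=np.array([np.cos(np.radians(11.7)),np.sin(np.radians(11.7)),0])
for q in (2.3,2.45,2.6):
  for r in (52,102):
    d=q-np.radians(10); P=np.array([615.5,-68,182])-u*r*np.cos(d)+np.array([0,0,r*np.sin(d)])
    print(q,r,P,(wproj(P/1e3,p)-[150,0])*2,proj("scene",P/1e3))
W=lambda x,y:(150+x/2-.25,y/2-.25)
for n,uv,z in [("c+ tip",(167,336),.188),("c- tip",(348,336),.188),("waist",(261,234),.182),("c+ rearin",(172,103),.188),("c- rearin",(348,103),.188),("waistmid",(261,239),.16)]:
    print(n,plane("wrist",W(*uv),z,p)*1e3)
E
```

```text
2.3 52 [642.3175 -62.4464 226.2038] [[ 96.7892 234.4246]] [[207.5164 167.6014]]
2.3 102 [668.1035 -57.1063 268.7075] [[ 73.5973 168.1949]] [[197.0703 164.4929]]
2.45 52 [648.4848 -61.1692 221.6149] [[ 98.1568 219.3989]] [[205.7976 170.506 ]]
2.45 102 [680.201  -54.6011 259.7061] [[ 78.1533 136.5178]] [[193.5646 170.4823]]
2.6 52 [653.9114 -60.0454 216.1363] [[ 99.9252 206.5459]] [[204.3574 173.3991]]
2.6 102 [690.8455 -52.3967 248.9596] [[ 83.5258 111.9679]] [[190.6738 176.4219]]
c+ tip [595.0756 -98.9814 188.    ]
c- tip [ 613.1772 -189.2863  188.    ]
waist [ 653.9414 -135.1287  182.    ]
c+ rearin [709.0592 -79.8994 188.    ]
c- rearin [ 728.0506 -162.9639  188.    ]
waistmid [ 650.5235 -137.9803  160.    ]
```

```bash
python3 - <<'E'
from h import *
p=pose(); print(robot.get_obs()["joint_positions"])
cv2.imwrite("pics/w9.png",eyes.snapshot("wrist")); fix(11.7)
crop("pics/w9.png","pics/w9c.png",150,0,450,240,2)
E
```

```text
[ 0.3586  0.3176 -0.3204  1.5194  0.1167  1.3277 -1.3517]
t 8.0 tcp [ 580.5944 -119.7309  316.6166] turn needed [ 0.7043 -0.5109  0.4328] F [ 0.9857  0.3006 -0.4262] gap 25.206592274474183
```

View pics/w9c.png

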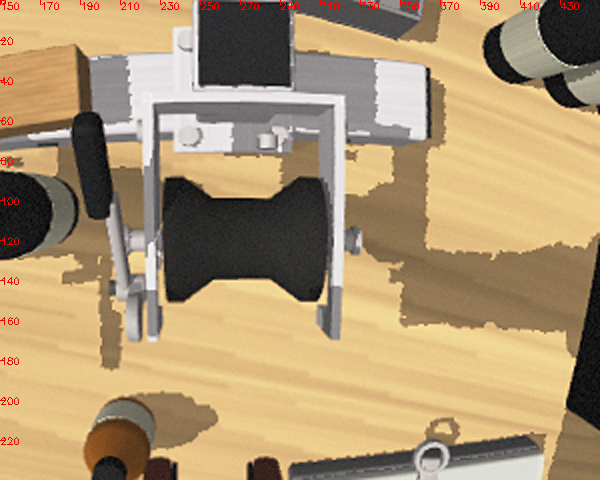

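```bash
python3 - <<'E'
from h import *
p=pose()
W=lambda x,y:(150+x/2-.25,y/2-.25)
for n,uv,z in [("c+ tip",(153,336),.188),("c- tip",(335,336),.188),("rollerL top",(165,238),.185),("rollerR top",(326,238),.185),("waistmid",(245,238.5),.165),("gr in",(100,216),.216),("gr out",(86,114),.249),("c+ rear",(148,98),.188),("c- rear",(343,98),.188)]:
    print(n,plane("wrist",W(*uv),z,p)*1e3)
c=eyes.camera_info("wrist")
for q in (2.45,2.6):
  for r in (52,102):
    u=np.array([np.cos(np.radians(11.7)),np.sin(np.radians(11.7)),0])
    d=q-np.radians(10); P=np.array([615.5,-68,182])-u*r*np.cos(d)+np.array([0,0,r*np.sin(d)])
    print(q,r,P,(wproj(P/1e3,p)-[150,0])*2)
E
```

```text
c+ tip [593.8473 -89.2445 188.    ]
c- tip [ 611.9744 -179.1951  188.    ]
rollerL top [642.7796 -86.1507 185.    ]
rollerR top [ 659.0497 -163.6165  185.    ]
waistmid [ 649.1007 -125.9953  165.    ]
gr in [649.748  -57.8621 216.    ]
gr out [689.9305 -50.7212 249.    ]
c+ rear [709.0052 -65.1912 188.    ]
c- rear [ 729.3163 -156.5434  188.    ]
2.45 52 [648.4848 -61.1692 221.6149] [[104.2003 219.9895]]
2.45 102 [680.201  -54.6011 259.7061] [[ 84.9892 136.592 ]]
2.6 52 [653.9114 -60.0454 216.1363] [[105.9224 207.0182]]
2.6 102 [690.8455 -52.3967 248.9596] [[ 90.2179 111.795 ]]
```

```bash
python3 -m pendant '[{"fingers":-0.8,"x":7,"y":0,"z":0,"rx":0.7,"ry":-0.5,"rz":8},{"fingers":-0.8,"x":7,"y":0,"z":0,"rx":0,"ry":0,"rz":8.3},{"fingers":-0.8,"x":7,"y":0,"z":0,"rx":0,"ry":0,"rz":8.3},{"fingers":-0.8,"x":7,"y":0,"z":0,"rx":0,"ry":0,"rz":8.3},{"fingers":-0.8,"x":7,"y":0,"z":0,"rx":0,"ry":0,"rz":8.3},{"fingers":-0.8,"x":7,"y":0,"z":0,"rx":0,"ry":0,"rz":8.3},{"fingers":-0.8,"x":7,"y":0,"z":0,"rx":0,"ry":0,"rz":8.3},{"fingers":-0.8,"x":7,"y":0,"z":0,"rx":0,"ry":0,"rz":8.3},{"fingers":-0.8,"x":7,"y":0,"z":0,"rx":0,"ry":0,"rz":8.3},{"fingers":-0.8,"x":5,"y":0,"z":0,"rx":0,"ry":0,"rz":8.3}]'
python3 -c "
from h import *
fix(101.7,(649,-125.3,300))"
```

```text
time: 9.0
tcp_pos: [0.6518, -0.106, 0.3098]
orientation: [0.664, 0.748, -0.0, -0.006]
ft_force: [-0.0, 0.1, -0.4]
finger_gap: 0.0786
t 9.0 tcp [ 651.7641 -106.0418  309.8496] turn needed [-0.3763 -0.5192  4.8416] F [-0.0283  0.0609 -0.4184] gap 78.59792525409723
shift needed [ -2.7641 -19.2582  -9.8496]
```

```bash
python3 -m pendant '[{"fingers":-0.7,"x":-3,"y":-19,"z":-10,"rx":-0.4,"ry":-0.5,"rz":4.8},{"fingers":-0.7,"x":0,"y":0,"z":0,"rx":0,"ry":0,"rz":0},{"fingers":-0.7,"x":0,"y":0,"z":-30,"rx":0,"ry":0,"rz":0},{"fingers":-0.7,"x":0,"y":0,"z":-30,"rx":0,"ry":0,"rz":0},{"fingers":-0.7,"x":0,"y":0,"z":0,"rx":0,"ry":0,"rz":0}]'
python3 - <<'E'
from h import *
fix(101.7,(649,-125.3,215))
p=pose();print(p)
cv2.imwrite("pics/w10.png",eyes.snapshot("wrist"))
crop("pics/w10.png","pics/w10c.png",100,0,500,290,2)
E
```

```text
time: 9.5
tcp_pos: [0.6505, -0.1168, 0.2363]
orientation: [0.629, 0.777, 0.002, -0.003]
ft_force: [0.4, -0.3, 1.1]
finger_gap: 0.0745
t 9.5 tcp [ 650.4819 -116.8172  236.2894] turn needed [-0.3956 -0.0479 -0.288 ] F [ 0.3689 -0.2546  1.1073] gap 74.5246729988117
shift needed [ -1.4819  -8.4828 -21.2894]
(array([ 0.6505, -0.1168,  0.2363]), array([ 0.6294,  0.7771,  0.0024, -0.0025]))
```

View pics/w10c.png

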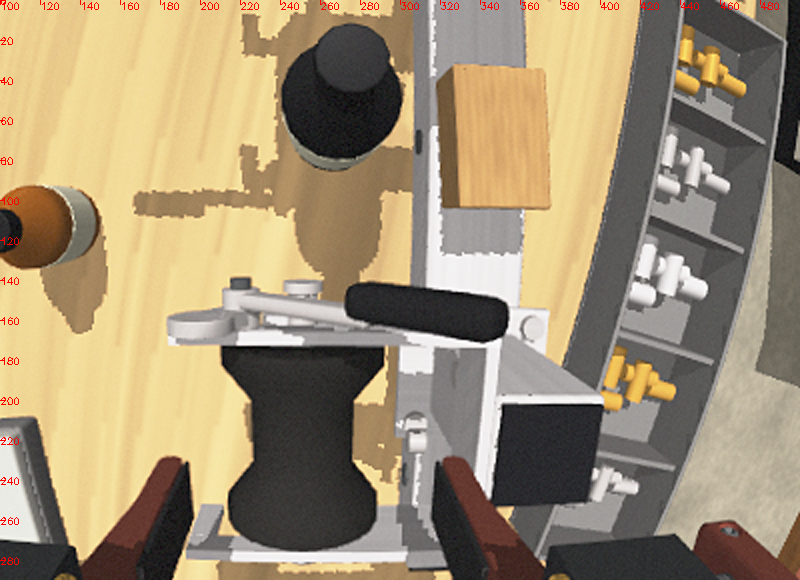

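```bash
python3 - <<'E'
from h import *
p=(np.array([ 0.6505, -0.1168,  0.2363]), np.array([ 0.6294,  0.7771,  0.0024, -0.0025]))
W=lambda x,y:(100+x/2-.25,y/2-.25)
for n,uv,z in [("waist l",(252,432),.165),("waist r",(354,432),.165),("end+",(302,346),.16),("end-",(302,549),.187),("c+ tip",(170,340),.188),("waist up",(302,405),.165),("waist dn",(302,460),.165)]:
    print(n,plane("wrist",W(*uv),z,p)*1e3)
for b in [(649,-125.3,160),(649-.203*15,-125.3+.979*15,165),(649+.203*15,-125.3-.979*15,165)]:
  print((wproj(np.array(b)/1e3,p)-[100,0])*2)
E
```

```text
waist l [ 628.0447 -130.6743  165.    ]
waist r [ 670.1069 -121.6574  165.    ]
end+ [641.2817 -91.0998 160.    ]
end- [ 657.9139 -169.2427  187.    ]
c+ tip [592.2374 -92.2984 188.    ]
waist up [ 646.2387 -114.4567  165.    ]
waist dn [ 651.303  -138.8346  165.    ]
[[302.8361 425.4793]]
[[302.7272 395.7285]]
[[302.6489 462.2189]]
```

```bash
python3 -m pendant '[{"fingers":-0.7,"x":-1.5,"y":-11,"z":0,"rx":-0.4,"ry":0,"rz":-0.3},{"fingers":-0.7,"x":0,"y":0,"z":-20,"rx":0,"ry":0,"rz":0},{"fingers":-0.7,"x":0,"y":0,"z":0,"rx":0,"ry":0,"rz":0}]'
python3 -c "
from h import *
fix(101.7,(649,-127,141))"
```

```text
time: 9.85
tcp_pos: [0.6522, -0.1273, 0.2235]
orientation: [0.632, 0.775, 0.002, 0.003]
ft_force: [-0.0, 0.9, -0.1]
finger_gap: 0.0744
t 9.85 tcp [ 652.2392 -127.2704  223.4891] turn needed [0.0799 0.4348 0.1153] F [-0.0057  0.9253 -0.0614] gap 74.4288657889592
shift needed [ -3.2392   0.2704 -82.4891]
```

```bash
python3 -m pendant '[{"fingers":-0.7,"x":-4,"y":0.5,"z":-15,"rx":0,"ry":0.5,"rz":0},{"fingers":-0.7,"x":-1,"y":0.5,"z":-25,"rx":0,"ry":0,"rz":0},{"fingers":-0.7,"x":-1,"y":0.5,"z":-20,"rx":0,"ry":0,"rz":0},{"fingers":-0.7,"x":0,"y":0,"z":0,"rx":0,"ry":0,"rz":0}]'
python3 -c "
from h import *
fix(101.7,(649,-127,141))"
```

```text
time: 10.25
tcp_pos: [0.6479, -0.1267, 0.1666]
orientation: [0.633, 0.774, 0.0, 0.003]
ft_force: [-0.7, -0.7, 0.2]
finger_gap: 0.0748
t 10.25 tcp [ 647.9444 -126.7209  166.6293] turn needed [0.2102 0.2939 0.2918] F [-0.6553 -0.6891  0.1631] gap 74.75127431159255
shift needed [  1.0556  -0.2791 -25.6293]
```

```bash
python3 -m pendant '[{"fingers":-0.7,"x":1,"y":0,"z":-14,"rx":0.2,"ry":0.3,"rz":0.3},{"fingers":-0.7,"x":0,"y":0,"z":-10,"rx":0,"ry":0,"rz":0},{"fingers":-0.7,"x":0,"y":0,"z":0,"rx":0,"ry":0,"rz":0}]'
python3 - <<'E'
from h import *
fix(101.7,(649,-127,141))
cv2.imwrite("pics/w11.png",eyes.snapshot("wrist"))
E
```

```text
time: 10.55
tcp_pos: [0.6502, -0.1271, 0.1433]
orientation: [0.631, 0.775, 0.0, 0.001]
ft_force: [0.7, 0.1, 0.0]
finger_gap: 0.0747
t 10.55 tcp [ 650.1934 -127.0818  143.2778] turn needed [0.0303 0.1177 0.0141] F [0.7458 0.0538 0.0253] gap 74.70706215941158
shift needed [-1.1934  0.0818 -2.2778]
```

View pics/w11.png

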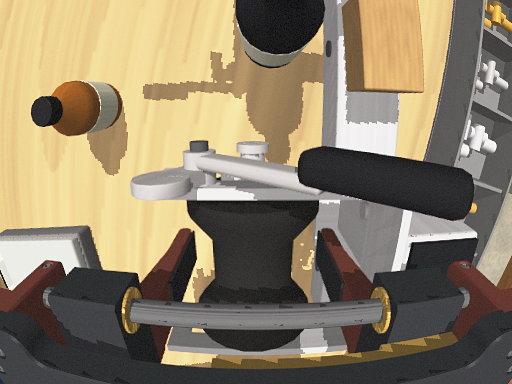

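Fingers straddle the waist cleanly and no force shows; the lever is clear of the hand. Closing now.

```bash
python3 -m pendant '[{"fingers":-0.3,"x":-1,"y":0,"z":-2,"rx":0,"ry":0,"rz":0},{"fingers":0,"x":0,"y":0,"z":0,"rx":0,"ry":0,"rz":0},{"fingers":0.2,"x":0,"y":0,"z":0,"rx":0,"ry":0,"rz":0},{"fingers":0.4,"x":0,"y":0,"z":0,"rx":0,"ry":0,"rz":0},{"fingers":1,"x":0,"y":0,"z":0,"rx":0,"ry":0,"rz":0},{"fingers":1,"x":0,"y":0,"z":0,"rx":0,"ry":0,"rz":0}]'
python3 - <<'E'
from h import *
fix(101.7,(649,-127,141))
E
```

```text
time: 11.2
tcp_pos: [0.6487, -0.1275, 0.1432]
orientation: [0.632, 0.775, -0.0, 0.001]
ft_force: [1.2, 1.0, -0.7]
finger_gap: 0.0434
t 11.2 tcp [ 648.6859 -127.4989  143.2252] turn needed [0.094  0.1047 0.0436] F [ 1.1713  1.0049 -0.7236] gap 43.415903001786994
shift needed [ 0.3141  0.4989 -2.2252]
```

```bash
python3 -m pendant '[{"fingers":1,"x":0,"y":0,"z":3,"rx":0,"ry":0,"rz":0},{"fingers":1,"x":0,"y":0,"z":3,"rx":0,"ry":0,"rz":0},{"fingers":1,"x":0,"y":0,"z":0,"rx":0,"ry":0,"rz":0}]'
python3 - <<'E'
from h import *
fix(101.7,(648.7,-127.5,149.2))
E
```

```text
time: 11.5
tcp_pos: [0.6486, -0.1274, 0.149]
orientation: [0.632, 0.775, -0.0, 0.001]
ft_force: [-1.4, 0.6, -2.2]
finger_gap: 0.0438
t 11.5 tcp [ 648.5703 -127.3535  148.9708] turn needed [0.0673 0.0739 0.0294] F [-1.4133  0.5806 -2.1637] gap 43.813819006761996
shift needed [ 0.1297 -0.1465  0.2292]
```

```bash
python3 -m pendant '[{"fingers":1,"x":-7,"y":-1.4,"z":0,"rx":0,"ry":0,"rz":0},{"fingers":1,"x":-7,"y":-1.4,"z":0,"rx":0,"ry":0,"rz":0},{"fingers":1,"x":-7,"y":-1.4,"z":0,"rx":0,"ry":0,"rz":0},{"fingers":1,"x":0,"y":0,"z":0,"rx":0,"ry":0,"rz":0}]'
python3 - <<'E'
from h import *
fix(101.7,(621.3,-133.1,149.2))
E
```

```text
time: 11.9
tcp_pos: [0.6256, -0.1319, 0.1487]
orientation: [0.632, 0.775, -0.0, 0.001]
ft_force: [0.1, 0.2, -2.4]
finger_gap: 0.0437
t 11.9 tcp [ 625.5554 -131.8918  148.6812] turn needed [0.0629 0.0662 0.0307] F [ 0.1414  0.1539 -2.4072] gap 43.71131126515367
shift needed [-4.2554 -1.2082  0.5188]
```

```bash
python3 -m pendant '[{"fingers":1,"x":-4,"y":-1,"z":0,"rx":0,"ry":0,"rz":0},{"fingers":1,"x":0,"y":0,"z":0,"rx":0,"ry":0,"rz":0},{"fingers":1,"x":0,"y":0,"z":-4,"rx":0,"ry":0,"rz":0},{"fingers":1,"x":0,"y":0,"z":-4,"rx":0,"ry":0,"rz":0},{"fingers":1,"x":0,"y":0,"z":0,"rx":0,"ry":0,"rz":0}]'
python3 - <<'E'
from h import *
fix(101.7,(621.3,-133.1,149.2))
cv2.imwrite("pics/w12.png",eyes.snapshot("wrist"))
E
```

```text
time: 12.4
tcp_pos: [0.6213, -0.1332, 0.1403]
orientation: [0.632, 0.775, 0.0, 0.001]
ft_force: [-0.3, -0.6, -2.7]
finger_gap: 0.0436
t 12.4 tcp [ 621.3294 -133.2463  140.3052] turn needed [0.0764 0.1194 0.0497] F [-0.2914 -0.6082 -2.6654] gap 43.63108639858924
shift needed [-0.0294  0.1463  8.8948]
```

View pics/w12.png

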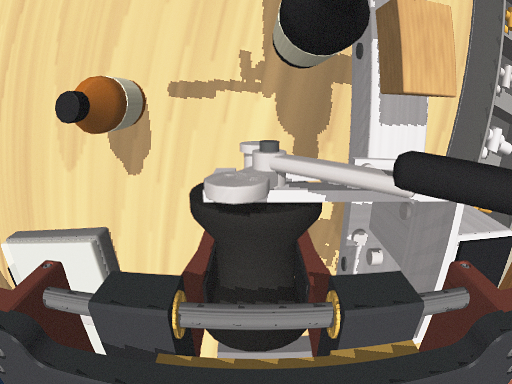

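```bash
python3 -m pendant '[{"fingers":1,"x":0,"y":0,"z":-4,"rx":0,"ry":0,"rz":0},{"fingers":1,"x":0,"y":0,"z":-5,"rx":0,"ry":0,"rz":0},{"fingers":1,"x":0,"y":0,"z":0,"rx":0,"ry":0,"rz":0}]'
python3 -c "
from h import *
fix(101.7,(621.3,-133.1,114))"
```

```text
time: 12.75
tcp_pos: [0.6216, -0.1329, 0.1305]
orientation: [0.632, 0.775, 0.0, 0.001]
ft_force: [0.1, -0.2, -3.6]
finger_gap: 0.044
t 12.75 tcp [ 621.6415 -132.9443  130.5356] turn needed [0.0588 0.1262 0.032 ] F [ 0.0556 -0.1768 -3.5519] gap 43.99523029871203
shift needed [ -0.3415  -0.1557 -16.5356]
```

```bash
python3 -m pendant '[{"fingers":1,"x":0,"y":0,"z":-6,"rx":0,"ry":0,"rz":0},{"fingers":1,"x":0,"y":0,"z":-6,"rx":0,"ry":0,"rz":0},{"fingers":1,"x":0,"y":0,"z":-5,"rx":0,"ry":0,"rz":0},{"fingers":1,"x":0,"y":0,"z":0,"rx":0,"ry":0,"rz":0}]'
python3 -c "
from h import *
fix(101.7,(621.3,-133.1,114))"
```

```text
time: 13.15
tcp_pos: [0.6215, -0.1329, 0.1116]
orientation: [0.632, 0.775, 0.0, 0.001]
ft_force: [-0.1, 0.0, -3.9]
finger_gap: 0.0434
t 13.15 tcp [ 621.4559 -132.8754  111.5961] turn needed [0.0507 0.0949 0.0229] F [-0.126   0.0271 -3.8922] gap 43.38852786877443
shift needed [-0.1559 -0.2246  2.4039]
```

```bash
python3 -m pendant '[{"fingers":1,"x":-15,"y":-3,"z":0,"rx":0,"ry":0,"rz":0},{"fingers":1,"x":-20,"y":-4,"z":0,"rx":0,"ry":0,"rz":0},{"fingers":1,"x":-20,"y":-4,"z":0,"rx":0,"ry":0,"rz":0},{"fingers":1,"x":0,"y":0,"z":0,"rx":0,"ry":0,"rz":0}]'
python3 -c "
from h import *
fix(101.7,(563,-145,112))"
```

```text
time: 13.55
tcp_pos: [0.565, -0.1434, 0.1109]
orientation: [0.631, 0.776, 0.0, 0.001]
ft_force: [-0.7, -0.8, -3.2]
finger_gap: 0.043
t 13.55 tcp [ 565.0377 -143.3628  110.9099] turn needed [-0.0012  0.0785 -0.031 ] F [-0.7183 -0.7741 -3.2223] gap 42.98428390311316
shift needed [-2.0377 -1.6372  1.0901]
```

```bash
python3 -m pendant '[{"fingers":1,"x":-3,"y":0,"z":15,"rx":0,"ry":0,"rz":0},{"fingers":1,"x":0,"y":0,"z":30,"rx":0,"ry":0,"rz":0},{"fingers":1,"x":0,"y":0,"z":40,"rx":0,"ry":0,"rz":0},{"fingers":1,"x":0,"y":0,"z":40,"rx":0,"ry":0,"rz":0},{"fingers":1,"x":0,"y":0,"z":30,"rx":0,"ry":0,"rz":0},{"fingers":1,"x":-5,"y":15,"z":10,"rx":0,"ry":0,"rz":0},{"fingers":1,"x":-10,"y":30,"z":0,"rx":0,"ry":0,"rz":-1},{"fingers":1,"x":-10,"y":35,"z":0,"rx":0,"ry":0,"rz":-1.5},{"fingers":1,"x":-10,"y":35,"z":0,"rx":0,"ry":0,"rz":-1.5},{"fingers":1,"x":-10,"y":35,"z":0,"rx":0,"ry":0,"rz":-1.5}]'
python3 -c "
from h import *
fix(91,(438,292,270))"
```

```text
time: 14.55
tcp_pos: [0.5159, 0.0137, 0.2886]
orientation: [0.67, 0.742, 0.003, 0.003]
ft_force: [0.7, -0.9, -3.7]
finger_gap: 0.0438
t 14.55 tcp [515.8669  13.7005 288.5697] turn needed [-0.0552  0.4723 -4.8776] F [ 0.7461 -0.8627 -3.7499] gap 43.81973587688043
shift needed [-77.8669 278.2995 -18.5697]
```

```bash
python3 -m pendant '[{"fingers":1,"x":-10,"y":35,"z":0,"rx":0,"ry":0,"rz":-1},{"fingers":1,"x":-10,"y":35,"z":0,"rx":0,"ry":0,"rz":-1},{"fingers":1,"x":-10,"y":35,"z":0,"rx":0,"ry":0,"rz":-1},{"fingers":1,"x":-10,"y":35,"z":0,"rx":0,"ry":0,"rz":-1},{"fingers":1,"x":-10,"y":35,"z":0,"rx":0,"ry":0,"rz":-1},{"fingers":1,"x":-10,"y":35,"z":-5,"rx":0,"ry":0,"rz":0},{"fingers":1,"x":-10,"y":30,"z":-10,"rx":0,"ry":0,"rz":0},{"fingers":1,"x":-5,"y":15,"z":0,"rx":0,"ry":0,"rz":0},{"fingers":1,"x":0,"y":0,"z":0,"rx":0,"ry":0,"rz":0}]'
python3 - <<'E'
from h import *
fix(91,(438,292,270))
cv2.imwrite("pics/w13.png",eyes.snapshot("wrist"))
cv2.imwrite("pics/t13.png",eyes.snapshot("top"))
E
```

```text
time: 15.45
tcp_pos: [0.4216, 0.2948, 0.2722]
orientation: [0.696, 0.718, 0.003, 0.001]
ft_force: [-0.1, -0.6, -2.6]
finger_gap: 0.043
t 15.45 tcp [421.5625 294.7691 272.2047] turn needed [-0.2301  0.3109 -0.8427] F [-0.1274 -0.5586 -2.5796] gap 43.04424446810177
shift needed [16.4375 -2.7691 -2.2047]
```

View pics/w13.png

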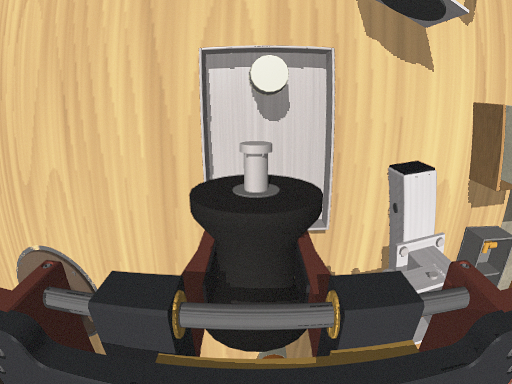

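View pics/t13.png

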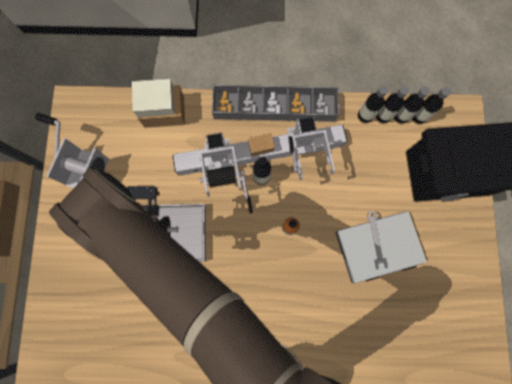

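```bash
python3 - <<'E'
from h import *
p=(np.array([ 0.4216, 0.2948,  0.2722]), robot.get_obs()["orientation"])
for n,uv,z in [("far l",(203,48),.04),("far r",(333,48),.04),("near r",(328,229),.04),("left mid",(204,150),.04),("jar",(269,73),.066)]:
    print(n,plane("wrist",uv,z,p)*1e3)
E
```

```text
far l [349.8314 452.297   40.    ]
far r [520.8349 460.0612  40.    ]
near r [533.2908 203.2824  40.    ]
left mid [353.1433 314.6234  40.    ]
jar [435.691  416.5006  66.    ]
```

```bash
python3 -m pendant '[{"fingers":1,"x":18,"y":-2,"z":-20,"rx":-0.2,"ry":0.3,"rz":0},{"fingers":1,"x":0,"y":0,"z":-40,"rx":0,"ry":0,"rz":0},{"fingers":1,"x":0,"y":0,"z":-40,"rx":0,"ry":0,"rz":0},{"fingers":1,"x":0,"y":0,"z":-40,"rx":0,"ry":0,"rz":0},{"fingers":1,"x":0,"y":0,"z":-25,"rx":0,"ry":0,"rz":0},{"fingers":1,"x":0,"y":0,"z":0,"rx":0,"ry":0,"rz":0}]'
python3 -c "
from h import *
fix(92,(440,293,60))"
```

```text
time: 16.15
tcp_pos: [0.4458, 0.2817, 0.1032]
orientation: [0.701, 0.713, 0.001, 0.004]
ft_force: [-0.0, -1.0, -2.7]
finger_gap: 0.0435
t 16.15 tcp [445.7952 281.6979 103.2395] turn needed [0.2336 0.3707 1.0391] F [-0.0023 -1.0288 -2.7225] gap 43.509432515992415
shift needed [ -5.7952  11.3021 -43.2395]
```

```bash
python3 -m pendant '[{"fingers":1,"x":-6,"y":11,"z":0,"rx":0.2,"ry":0.4,"rz":1},{"fingers":1,"x":0,"y":0,"z":-30,"rx":0,"ry":0,"rz":0},{"fingers":1,"x":0,"y":0,"z":-20,"rx":0,"ry":0,"rz":0},{"fingers":1,"x":0,"y":0,"z":0,"rx":0,"ry":0,"rz":0}]'
python3 -c "
from h import *
fix(92,(440,293,30))"
```

```text
time: 16.55
tcp_pos: [0.4433, 0.2953, 0.0582]
orientation: [0.696, 0.718, 0.004, 0.001]
ft_force: [-0.2, -1.6, -3.1]
finger_gap: 0.0435
t 16.55 tcp [443.343  295.3318  58.248 ] turn needed [-0.2517  0.3367  0.1377] F [-0.219  -1.5931 -3.1147] gap 43.4643600051623
shift needed [ -3.343   -2.3318 -28.248 ]
```

```bash
python3 -m pendant '[{"fingers":1,"x":-3,"y":-2,"z":-12,"rx":-0.2,"ry":0.3,"rz":0},{"fingers":1,"x":0,"y":0,"z":-10,"rx":0,"ry":0,"rz":0},{"fingers":1,"x":0,"y":0,"z":-5,"rx":0,"ry":0,"rz":0},{"fingers":1,"x":0,"y":0,"z":0,"rx":0,"ry":0,"rz":0}]'
python3 -c "
from h import *
fix(92,(440,293,21))"
```

```text
time: 16.95
tcp_pos: [0.4426, 0.2955, 0.0342]
orientation: [0.696, 0.718, 0.004, 0.001]
ft_force: [0.4, 0.1, -2.7]
finger_gap: 0.0437
t 16.95 tcp [442.6307 295.5208  34.1613] turn needed [-0.2456  0.3468  0.1453] F [ 0.3711  0.1016 -2.6595] gap 43.67686210496303
shift needed [ -2.6307  -2.5208 -13.1613]
```

```bash
python3 -m pendant '[{"fingers":1,"x":0,"y":0,"z":-5,"rx":-0.3,"ry":0.4,"rz":0},{"fingers":1,"x":0,"y":0,"z":-4,"rx":0,"ry":0,"rz":0},{"fingers":1,"x":0,"y":0,"z":-2,"rx":0,"ry":0,"rz":0},{"fingers":1,"x":0,"y":0,"z":0,"rx":0,"ry":0,"rz":0}]'
python3 -c "
from h import *
fix(92,(440,293,21))"
```

```text
time: 17.35
tcp_pos: [0.4433, 0.296, 0.023]
orientation: [0.696, 0.718, -0.0, 0.0]
ft_force: [0.4, -0.0, -3.2]
finger_gap: 0.0434
t 17.35 tcp [443.266  295.9668  23.0481] turn needed [ 0.0426 -0.0245  0.1565] F [ 0.3935 -0.0057 -3.1991] gap 43.37486167314305
shift needed [-3.266  -2.9668 -2.0481]
```

```bash
python3 -m pendant '[{"fingers":1,"x":0,"y":0,"z":-1.5,"rx":0,"ry":0,"rz":0},{"fingers":1,"x":0,"y":0,"z":0,"rx":0,"ry":0,"rz":0}]'; python3 -m pendant '[{"fingers":1,"x":0,"y":0,"z":-1,"rx":0,"ry":0,"rz":0},{"fingers":1,"x":0,"y":0,"z":0,"rx":0,"ry":0,"rz":0}]'
python3 -c "
from h import *
fix(92,(440,293,21))"
```

```text
time: 17.55
tcp_pos: [0.4434, 0.2962, 0.0216]
orientation: [0.696, 0.718, -0.0, 0.0]
ft_force: [-0.1, -0.3, -2.7]
finger_gap: 0.0434
time: 17.75
tcp_pos: [0.4434, 0.2962, 0.0216]
orientation: [0.696, 0.718, -0.0, 0.001]
ft_force: [-1.2, 0.1, -2.5]
finger_gap: 0.0434
t 17.75 tcp [443.4141 296.2454  21.5886] turn needed [0.0499 0.0323 0.1518] F [-1.1759  0.0863 -2.4631] gap 43.40975092735128
shift needed [-3.4141 -3.2454 -0.5886]
```

```bash
python3 -m pendant '[{"fingers":1,"x":0,"y":0,"z":-1.5,"rx":0,"ry":0,"rz":0},{"fingers":1,"x":0,"y":0,"z":0,"rx":0,"ry":0,"rz":0}]'; python3 -m pendant '[{"fingers":1,"x":0,"y":0,"z":-1.5,"rx":0,"ry":0,"rz":0},{"fingers":1,"x":0,"y":0,"z":0,"rx":0,"ry":0,"rz":0}]'
```

```text
time: 17.95
tcp_pos: [0.4435, 0.2963, 0.0216]
orientation: [0.696, 0.718, 0.0, 0.001]
ft_force: [-0.2, 0.1, -2.1]
finger_gap: 0.0434
time: 18.15
tcp_pos: [0.4436, 0.2964, 0.0215]
orientation: [0.696, 0.718, 0.0, 0.002]
ft_force: [-1.0, -0.8, -2.0]
finger_gap: 0.0434
```

```bash
python3 -m pendant '[{"fingers":1,"x":0,"y":0,"z":-3,"rx":0,"ry":0,"rz":0},{"fingers":1,"x":0,"y":0,"z":-2,"rx":0,"ry":0,"rz":0}]'; python3 - <<'E'
from h import *
fix(92)
cv2.imwrite("pics/w14.png",eyes.snapshot("wrist"))
im=eyes.snapshot("scene");cv2.imwrite("pics/s14.png",im); crop("pics/s14.png","pics/s14c.png",290,190,490,340,4)
E
```

```text
time: 18.35
tcp_pos: [0.4443, 0.2966, 0.0206]
orientation: [0.696, 0.718, 0.001, 0.004]
ft_force: [-8.0, -6.8, 28.0]
finger_gap: 0.0432
t 18.35 tcp [444.3346 296.5525  20.6246] turn needed [0.2412 0.3714 0.2034] F [-7.9678 -6.8493 28.0278] gap 43.18161320863348
```

View pics/w14.png

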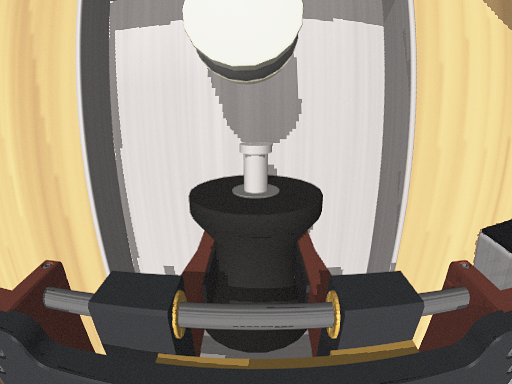

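View pics/s14c.png

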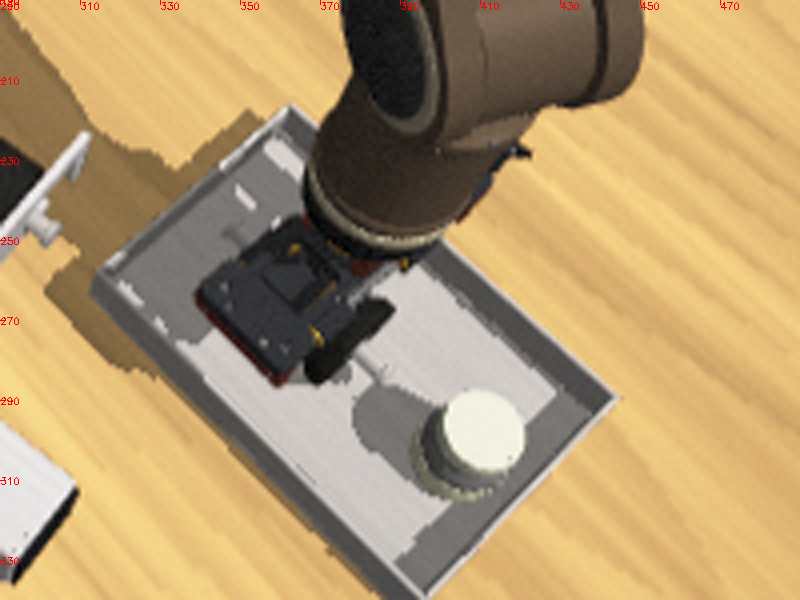

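```bash
python3 -m pendant '[{"fingers":1,"x":-0.5,"y":0,"z":1,"rx":0.2,"ry":0.3,"rz":0},{"fingers":1,"x":0,"y":0,"z":0,"rx":0,"ry":0,"rz":0}]'
python3 -c "
from h import *
fix(92)"
```

```text
time: 18.65
tcp_pos: [0.4443, 0.2967, 0.0223]
orientation: [0.696, 0.718, 0.001, 0.001]
ft_force: [0.7, 0.2, -4.0]
finger_gap: 0.0436
t 18.65 tcp [444.3203 296.7202  22.2568] turn needed [0.001  0.1645 0.1939] F [ 0.7364  0.16   -4.0006] gap 43.633819760246425
```

```bash
python3 -m pendant '[{"fingers":1,"x":0,"y":0,"z":-1,"rx":0,"ry":0.1,"rz":0},{"fingers":1,"x":0,"y":0,"z":0,"rx":0,"ry":0,"rz":0}]'
python3 -m pendant '[{"fingers":0,"x":0,"y":0,"z":0,"rx":0,"ry":0,"rz":0},{"fingers":0,"x":0,"y":0,"z":0,"rx":0,"ry":0,"rz":0},{"fingers":-0.05,"x":0,"y":0,"z":0,"rx":0,"ry":0,"rz":0},{"fingers":-0.1,"x":0,"y":0,"z":0,"rx":0,"ry":0,"rz":0},{"fingers":-0.1,"x":0,"y":0,"z":0,"rx":0,"ry":0,"rz":0}]'
python3 - <<'E'
from h import *
fix(92)
cv2.imwrite("pics/w15.png",eyes.snapshot("wrist"))
E
```

```text
time: 18.85
tcp_pos: [0.4444, 0.2969, 0.0209]
orientation: [0.696, 0.718, 0.0, 0.0]
ft_force: [-1.9, -1.7, 6.4]
finger_gap: 0.0436
time: 19.35
tcp_pos: [0.4449, 0.2973, 0.0205]
orientation: [0.696, 0.718, 0.001, 0.0]
ft_force: [0.1, -0.4, -0.4]
finger_gap: 0.048
t 19.35 tcp [444.875  297.2916  20.5437] turn needed [-0.0447  0.0642  0.2046] F [ 0.0821 -0.402  -0.4429] gap 48.04546661044402
```

View pics/w15.png

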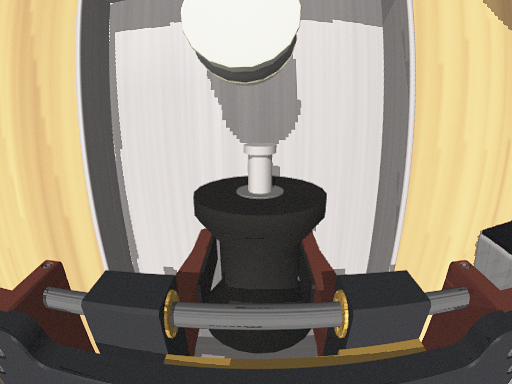

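```bash
python3 -m pendant '[{"fingers":-0.1,"x":0,"y":0,"z":0,"rx":0,"ry":0,"rz":0},{"fingers":-0.1,"x":0,"y":0,"z":0,"rx":0,"ry":0,"rz":0},{"fingers":-0.1,"x":0,"y":0,"z":0,"rx":0,"ry":0,"rz":0},{"fingers":-0.4,"x":0,"y":0,"z":0,"rx":0,"ry":0,"rz":0},{"fingers":-0.7,"x":0,"y":0,"z":0,"rx":0,"ry":0,"rz":0},{"fingers":-0.7,"x":0,"y":0,"z":0,"rx":0,"ry":0,"rz":0}]'
python3 - <<'E'
from h import *
fix(92)
cv2.imwrite("pics/w16.png",eyes.snapshot("wrist"))
E
python3 -m pendant '[{"fingers":-0.7,"x":0,"y":0,"z":0,"rx":0,"ry":0,"rz":0},{"fingers":-0.7,"x":0,"y":0,"z":0,"rx":0,"ry":0,"rz":0},{"fingers":-0.7,"x":0,"y":0,"z":0,"rx":0,"ry":0,"rz":0},{"fingers":-0.7,"x":0,"y":0,"z":0,"rx":0,"ry":0,"rz":0}]'
python3 - <<'E'
from h import *
fix(92)
b=eyes.snapshot("wrist");a=cv2.imread("pics/w16.png")
cv2.imwrite("pics/w17.png",np.vstack([a[120:300],b[120:300]]))
E
```

```text
time: 20.0
tcp_pos: [0.4448, 0.2974, 0.0203]
orientation: [0.696, 0.718, 0.001, -0.0]
ft_force: [-0.6, 0.5, 0.3]
finger_gap: 0.0687
t 20.0 tcp [444.8487 297.3961  20.3486] turn needed [-0.0584  0.0532  0.2057] F [-0.606   0.5037  0.2866] gap 68.73834192108835
time: 20.45
tcp_pos: [0.4447, 0.2975, 0.0203]
orientation: [0.696, 0.718, 0.001, -0.0]
ft_force: [0.3, 0.2, 0.4]
finger_gap: 0.0746
t 20.45 tcp [444.7422 297.469   20.3445] turn needed [-0.0611  0.0471  0.1971] F [0.2746 0.2104 0.407 ] gap 74.61561440862829
```

View pics/w17.png

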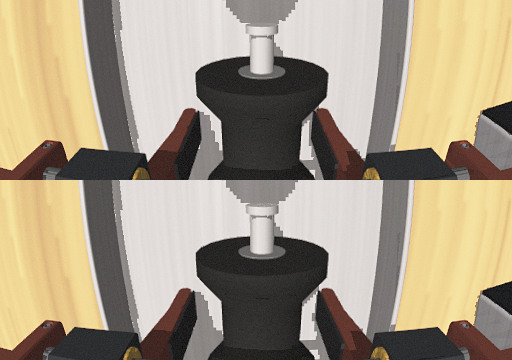

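```bash
python3 -m pendant '[{"fingers":-0.8,"x":1,"y":0,"z":15,"rx":0,"ry":0,"rz":0},{"fingers":-0.8,"x":0,"y":0,"z":15,"rx":0,"ry":0,"rz":0},{"fingers":-0.8,"x":0,"y":0,"z":25,"rx":0,"ry":0,"rz":0},{"fingers":-0.8,"x":0,"y":0,"z":40,"rx":0,"ry":0,"rz":0},{"fingers":-0.8,"x":0,"y":0,"z":50,"rx":0,"ry":0,"rz":0},{"fingers":-0.8,"x":0,"y":0,"z":50,"rx":0,"ry":0,"rz":0},{"fingers":-0.8,"x":-20,"y":-30,"z":30,"rx":0,"ry":0,"rz":0},{"fingers":-0.8,"x":-25,"y":-40,"z":0,"rx":0,"ry":0,"rz":0},{"fingers":-0.8,"x":-25,"y":-40,"z":0,"rx":0,"ry":0,"rz":0},{"fingers":-0.8,"x":0,"y":0,"z":0,"rx":0,"ry":0,"rz":0}]'
python3 - <<'E'
from h import *
fix(92)
cv2.imwrite("pics/s18.png",eyes.snapshot("scene"))
cv2.imwrite("pics/w18.png",eyes.snapshot("wrist"));cv2.imwrite("pics/t18.png",eyes.snapshot("top"))
E
```

```text
time: 21.5
tcp_pos: [0.3702, 0.1871, 0.2621]
orientation: [0.694, 0.72, 0.003, 0.001]
ft_force: [0.2, -0.3, -0.3]
finger_gap: 0.079
t 21.5 tcp [370.1616 187.1178 262.0619] turn needed [-0.1663  0.3782 -0.1745] F [ 0.2209 -0.3271 -0.2969] gap 79.01549670989111
```

View pics/s18.png

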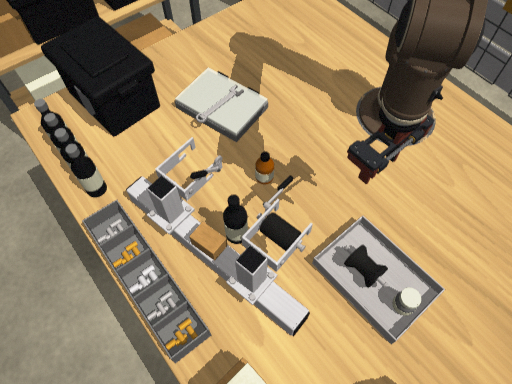

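View pics/w18.png

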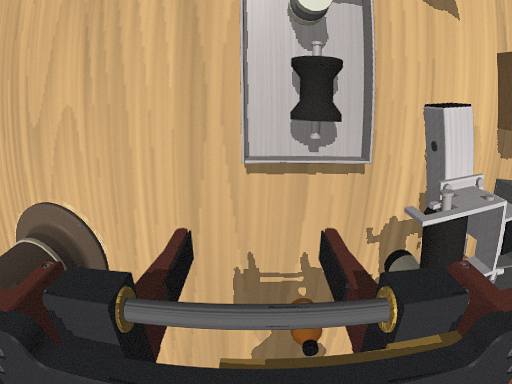

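View pics/t18.png

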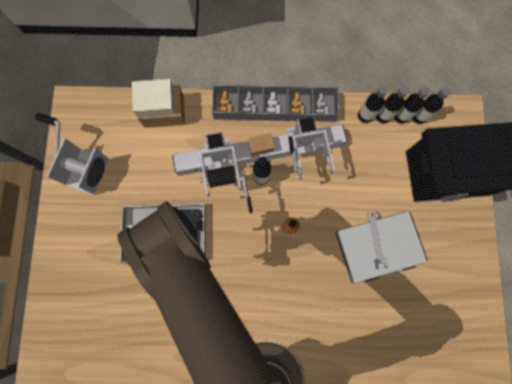

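```bash
python3 -m pendant '[{"fingers":-0.8,"x":0,"y":0,"z":0,"rx":0,"ry":0,"rz":0},{"fingers":-0.8,"x":0,"y":0,"z":0,"rx":0,"ry":0,"rz":0},{"fingers":-0.8,"x":0,"y":0,"z":0,"rx":0,"ry":0,"rz":0},{"fingers":-0.8,"x":0,"y":0,"z":0,"rx":0,"ry":0,"rz":0},{"fingers":-0.8,"x":0,"y":0,"z":0,"rx":0,"ry":0,"rz":0},{"fingers":-0.8,"x":0,"y":0,"z":0,"rx":0,"ry":0,"rz":0},{"fingers":-0.8,"x":0,"y":0,"z":0,"rx":0,"ry":0,"rz":0},{"fingers":-0.8,"x":0,"y":0,"z":0,"rx":0,"ry":0,"rz":0}]' | head -1
python3 - <<'E'
from h import *
b=eyes.snapshot("scene"); a=cv2.imread("pics/s18.png"); z=cv2.imread("pics/scene0.png")
m=lambda i:cv2.inRange(i[240:290,335:395],(0,0,0),(60,60,60))
for i in(a,b):
    M=cv2.moments(m(i),True); print("roller",335+M["m10"]/M["m00"],240+M["m01"]/M["m00"])
crops={"wrench/case":(170,65,275,140),"short":(253,148,278,188),"tall":(220,192,250,245),"carton":(188,218,228,260),"plain":(252,205,312,262),"leverb":(262,175,295,212),"jar":(392,284,425,314)}
for n,(x0,y0,x1,y1) in crops.items():
    t=cv2.cvtColor(z[y0:y1,x0:x1],cv2.COLOR_BGR2GRAY).astype(np.float32); c=cv2.cvtColor(b[y0:y1,x0:x1],cv2.COLOR_BGR2GRAY).astype(np.float32)
    print(n,cv2.phaseCorrelate(t,c))
E
```

```text
time: 22.45
roller 364.8157894736842 265.49342105263156
roller 364.76741130091983 265.49540078843626
wrench/case ((-0.04142112060552705, 0.397384935858625), 0.7464186597753454)
short ((0.512446926078912, -0.26646882108862613), 0.6699397287368775)
tall ((0.1396778319293226, -0.029552008505675076), 0.9668460881268537)
carton ((0.010355842911419444, 0.48522456210002574), 1.0105161672168308)
plain ((-0.029993827243426807, 0.0648774568975874), 1.0145355867014991)
leverb ((0.12570907281281762, -0.059887724548829624), 0.8452248262034522)
jar ((0.01922928352440323, 0.02446630704437247), 1.0022108914675536)
```

Nothing has shifted by more than about half a pixel, part of which comes from shadow changes. The roller is still, so I'm handing in.

```bash
python3 -c "
from cell import robot
print(robot.finish_job())"
```

```text
the job is handed in; nothing more can be done
None
```

The V roller is out of bracket_a and lying flat on the tray floor, about 30 mm clear of the grease jar. I handed the job in at about 22.5 s.

**Lever:** I swung it up holding the grip, but it slipped out of the fingers near upright. I pushed it the rest of the way with closed fingertips, which met the stop at about 68 N at the wrist. A wrist picture afterwards fitted 2.6 rad to a few millimetres.

**Roller:** I gripped it at the waist, lifted it 6 mm, drew it 27 mm forward and lowered it through the slot mouths with no contact force beyond its weight. I then carried it to the tray. A last downward step pressed it on the floor with about 28 N for an instant. I backed off and let go with about 6 N of contact.

**Last checks:**
- **Roller at rest:** it had moved less than 0.1 pixel between two looks about 1 s apart.
- **Nothing else moved:** the straight roller, its shut lever, tall bottle and jar matched the first picture within 0.15 pixel. The case with the wrench, short bottle and carton read 0.4–0.6 pixel off. I put that down to changed shadows and noise and did not check it further.
- **Arm:** it was clear of everything.

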